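# Rebuild the pivot stack on the organiser tier's post

### The job

Rebuild the pivot of the low smoked-acrylic tier: thread the spacer tube, then the washer, then the flanged bushing (flange down) onto its upright steel post, letting go of each on the post before fetching the next, so that they end as one tight stack pushed fully home, with the stiff rubber collar beneath them right down on the post's shoulder. Feel your way: lower each part gently rather than dropping it, use only light hand force on the post and stack (never more than about 20 N), and leave the other toiletries where they are.

Things in the scene. Friction and masses are not known exactly. Their poses are not given: they have to be found in the camera images.
- tier: Low smoked-acrylic tier, a dark plate 140 (its x) x 90 (its y) x 15 mm fixed to the vanity; origin at the centre of its underside, z up. A steel post, 10 mm in diameter, stands upright on it, screwed out by hand: its tip is 85 to 93 mm above the plate's top (not measured); the last 4 mm taper to 8 mm in diameter. A rubber collar (22 mm in diameter, 8 mm high) rides on it above a 16 mm wide shoulder that stands 85 mm below the tip, 0 to 8 mm above the plate.
- slot_mid (a point): Middle, on the plate's top face, of the 46 mm slot along the tier's x axis in which the post's foot is clamped; axes as the tier's. The post stands on this x line but anywhere up to 16 mm from this point, towards +x or -x. Where is NOT measured: find it by sight or touch. It springs sideways by 0.3 mm per N at its tip; its foot does not shift.
- collar (a joint): Height (m) of the collar's underside above the post's shoulder: starts between 0.010 and 0.020, 0 when right down on the shoulder. It grips the post: it stays where it is under the parts' weight and slides down under a push of about 6 N; on the shoulder it stops. Its rubber top yields about 1 mm per 5 N.
- spacer_mid (a point): Centre (half-way up) of the spacer: plain steel tube, 26 mm outside diameter, 13 mm bore, 25 mm high, standing on end; z up along the bore. 50 to 100 g.
- washer_mid (a point): Centre of the washer: flat thick steel ring, 36 mm outside diameter, 13 mm bore, 6 mm thick, lying flat; z along the bore. 30 to 50 g.
- bushing_mid (a point): Centre (half-way up) of the flanged bushing: steel, 23 mm high in all, 13 mm bore right through; the flange at the bottom is 36 mm in diameter and 5 mm thick, above it a sleeve 22 mm in diameter and 18 mm high; stands flange down, z up along the bore from flange to sleeve. 45 to 80 g.
- pot: Bystander: white ceramic lidded pot, 58 mm in diameter, 48 mm high; origin at its underside.
- clip: Bystander: tortoiseshell hair claw clip, about 58 x 35 x 42 mm; origin at its underside.
- curler: Bystander: steel eyelash curler lying flat, about 130 x 55 x 9 mm, long side along its x; origin at its underside.
- lipstick: Bystander: brass lipstick tube standing upright, 19 mm in diameter, 75 mm high; origin at its underside.
- cream: Bystander: amber cream jar, 60 mm in diameter, 50 mm high; origin at its underside.
- scent: Bystander: clear scent bottle, 48 mm in diameter, 110 mm high; origin at its underside.
Mind the look-alikes: they are no part of the job. What is shaped like the part that bears spacer_mid but orange is not meant. What is shaped like the tier but blue is not meant.

How it is judged:
By the outcome, as a careful person would: the job done as asked, in the order asked, and still so for the second after the job is handed in, with the robot touching nothing.
It also fails if it takes over 72 s, if anything falls off the work surface, if the arm or the gripper's body presses on something with over 40 N, if the wrist force passes 120 N, or if a joint passes its speed limit or range.

### The arm

A 6-joint arm with a two-finger parallel gripper is mounted at the origin on the work surface. World frame = base frame: x ahead of the robot, y to its left, z up, the work surface at z = 0. Lengths are in m, angles in degrees, forces in N, time in s.
With the tool pointing down it reaches from about 0.3 to 0.75 m from the base axis. Payload 8.5 kg.
Tool frame: the origin (TCP) lies on the centre line of the jaws, within the pads' length; the fingertips stand 22 mm ahead of it and the grasp point (between the pads) lies 3 mm ahead of it (env.tip_reach is the distance from the TCP to the fingertips, in m); y points along the fingers, z is the direction in which the jaws open and shut, and the axes are right-handed (so a half turn about y gives the same grasp; the last joint's range is limited). The gripper opens to 85 mm and grips with 20 to 120 N. Pads are 22 mm wide; open, the fingers measure 114 mm over their backs; the gripper's body (76 mm by 85 mm) begins 54 mm behind the grasp point. The pads swing forward as they close: fully open they stand 13 mm farther back than shut.
Start: joints at [51.549, 21.807, 74.336, -0, 83.858, -12.336], TCP at [0.242, 0.494, 0.253] pointing down, gripper open.
Joint ranges: [-178.18, 178.18], [-50.72, 133.34], [12.68, 142.11], [-81.47, 261.47], [9.98, 163.14], [-165.26, 165.26]. Speed limits (degrees/s): [136.94, 136.94, 180, 180, 180, 180].

### API

Orientations are given as a 3x3 rotation matrix whose columns are the frame's x, y, z axes.
In Python, from rig import env, get_image gives the robot as it stands. The module is installed in compiled form; this text tells all that it offers.
- The arm moves only by the tool carry_out, never from a script. Its argument "targets" is a list that holds one entry, the list of rows, each a list of 7 numbers: the closure, from 0 (fully open) to 1 (shut), then the shift along the world's x, y, z in mm, then the turn, a rotation vector about the world's x, y, z in degrees. In form: [[[claw, dx, dy, dz, ax, ay, az], ...]]. A call has 1 to 20 rows; each row is the pose to reach, as a shift and turn from the pose commanded when the call began; what a row does not reach only later rows make up. A row lasts 1/12 s, in which the tool goes at most 41.7 mm and 7.16 degrees, less where a joint would pass 70% of its speed; a pose out of reach is approached as far as the arm can. A call with a gripper value outside its range is refused whole. The fingers move at their own pace and stop on an object; "squeeze" is the grip in N (left out, the last holds). Time passes only in rows, so rows that repeat a pose let the fingers close. It gives the time, the measured TCP pose, the force and the opening at its end, in the units of the state.
- env.observe(): the state, without advancing time (a new reading comes with each control period).
- get_image(name): name is "scene" or "side" or "wrist"; returns a dict with "img" (400x640x3 uint8, red, green, blue), "fx", "fy", "cx", "cy" (pixels), "k1" (the pictures are not rectified: a ray, as slopes to the right and down, at radius r is drawn at 1 + k1 r^2 times it, then the intrinsics apply), "rvec" (rotation vector, rad) and "tvec" (3), from world to camera coordinates, as OpenCV has them. Camera axes: x right, y down, z forward; pixel columns grow to the right and rows downward; lengths in m; the calibration is good to about 2 mm. A picture is of the moment at which its call begins. There is no depth.
- env.close_job(): hands the job in, once; it reports no verdict.
The state is a dict: "time_s": time; "q": joint angles; "qvel": joint speeds; "joint_efforts": joint torques, N m; "position": TCP position; "tool_rot": TCP orientation; "ft_force": force on the tool from outside, world axes, zero at the start; "wrist_torque": the same for the moment, N m; "grip_width": finger opening in m.
Only numpy, scipy, OpenCV 4.12 (cv2) and the standard library are available. Lean on these libraries where they do the work, as an engineer would, in place of code of your own. Each camera call takes 0.05 s, during which the arm holds its last target.

## Working session

There is one attempt and no reset: what is moved stays moved. The work goes in short steps, Python scripts to look and compute and a tool call to move; the robot and the scene stay as the last step left them, time stands still between calls to the robot, and variables do not carry over. Pictures are saved under pics/ and viewed, and the job is handed in when it is done.

Besides the shell and the picture viewer there is one more tool, called after ">>>" as name(argument=value, ...) on one line, values as JSON. carry_out: Moves the arm, as the interface text tells. Its arguments: {"type":"object","properties":{"targets":{"type":"array"},"squeeze":{"type":"number"}},"required":["targets"]}

```bash
mkdir -p pics
cat > h.py <<'E'
import numpy as np, cv2
from rig import env, get_image
def save(name,fn,crop=None,scale=1):
    d=get_image(name); im=d['img']
    if crop: im=im[crop[1]:crop[3],crop[0]:crop[2]]
    if scale!=1: im=cv2.resize(im,None,fx=scale,fy=scale,interpolation=cv2.INTER_CUBIC)
    cv2.imwrite('pics/'+fn,im[:,:,::-1]); return d
def ray(d,u,v):
    xd=(u-d['cx'])/d['fx']; yd=(v-d['cy'])/d['fy']; x,y=xd,yd
    for _ in range(30):
        s=1+d['k1']*(x*x+y*y); x,y=xd/s,yd/s
    R=cv2.Rodrigues(np.array(d['rvec'],float))[0]; t=np.array(d['tvec'],float).ravel()
    return -R.T@t, R.T@np.array([x,y,1.])
def atz(d,u,v,z):
    o,r=ray(d,u,v); return o+r*(z-o[2])/r[2]
def proj(d,P):
    R=cv2.Rodrigues(np.array(d['rvec'],float))[0]; p=R@np.array(P,float)+np.array(d['tvec'],float).ravel()
    x,y=p[0]/p[2],p[1]/p[2]; s=1+d['k1']*(x*x+y*y)
    return np.array([d['fx']*x*s+d['cx'],d['fy']*y*s+d['cy']])
def tri(a,b):
    A=[];B=[]
    for o,r in (a,b):
        r=r/np.linalg.norm(r); M=np.eye(3)-np.outer(r,r); A.append(M);B.append(M@o)
    return np.linalg.lstsq(np.vstack(A),np.hstack(B),rcond=None)[0]
E
python3 - <<'E'
from h import *
for n in('scene','side','wrist'):
    d=save(n,n+'0.png'); print(n,d['fx'],d['cx'],d['cy'],d['k1'],ray(d,320,200))
print(env.observe(),env.tip_reach)
E
```

```text
scene 444.8298570864464 319.6460612531318 194.23788336670918 -0.09147104740978808 (array([1.24851783, 0.08106434, 0.96688977]), array([-0.56646809, -0.09047656, -0.81920469]))
side 365.7175317985596 318.10753286605825 198.43919325420205 -0.0073010123096209694 (array([ 0.28571282, -0.38784905,  0.61564566]), array([ 0.43142602,  0.47972967, -0.76405237]))
wrist 348.0317328673634 322.86691374163155 202.3009322180572 -0.06590261265958876 (array([0.1701768 , 0.52830825, 0.37185419]), array([ 0.26970075, -0.14373979, -0.95221423]))
{'time_s': 0.15, 'q': array([ 5.15480520e+01,  2.18315276e+01,  7.43718536e+01,  5.18597494e-04,
        8.38589906e+01, -1.23384674e+01]), 'qvel': array([ 0.02317973, -0.03796044, -0.08694191,  0.07211435,  0.07226337,
       -0.07582147]), 'joint_efforts': array([ 3.21603868e-03, -4.48627996e+01, -2.31347448e+01, -1.27064236e-04,
        3.79880032e-03,  4.26777802e-06]), 'position': array([0.24197782, 0.49368532, 0.2528764 ]), 'tool_rot': array([[ 8.97923531e-01, -6.83998589e-04,  4.40150957e-01],
       [-4.40151422e-01, -8.46914303e-04,  8.97923164e-01],
       [-2.41408036e-04, -9.99999407e-01, -1.06152723e-03]]), 'ft_force': array([-0.24975656,  0.31655635,  0.816134  ]), 'wrist_torque': array([-0.0013849 , -0.0237667 , -0.03206355]), 'grip_width': 0.08538883615161456} 0.022
```

View pics/scene0.png

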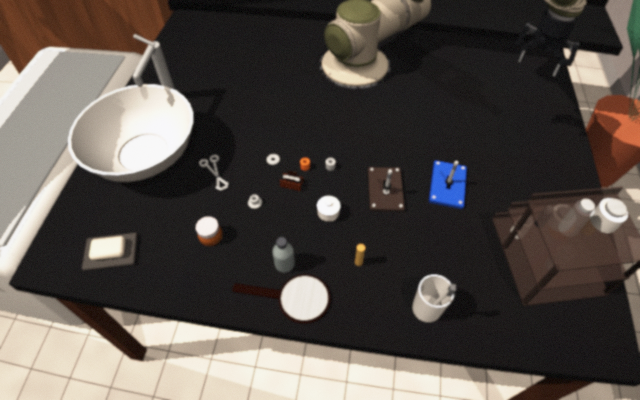

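View pics/side0.png

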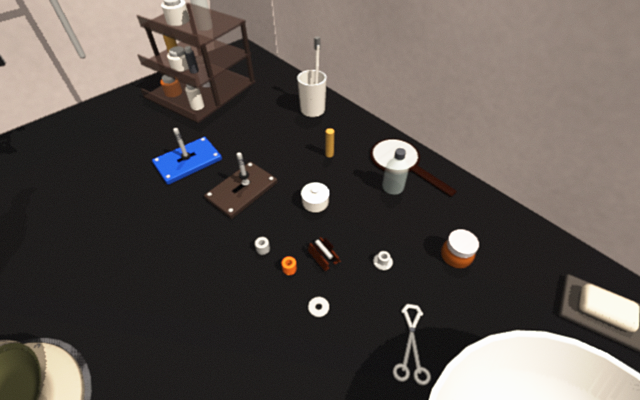

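View pics/wrist0.png

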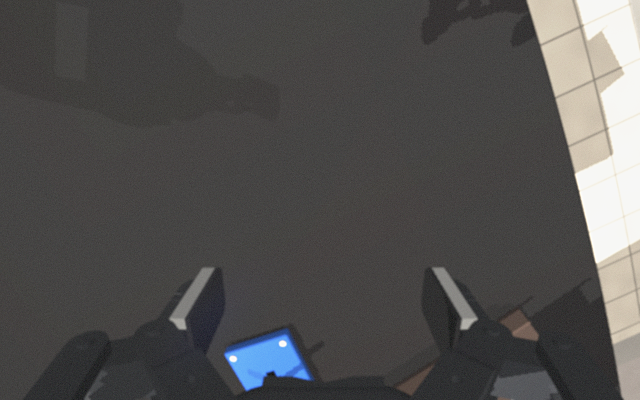

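Look-alikes by scene pixel:
- Spacer: the steel tube at (330,164) or the orange one at (305,164). I choose steel.
- Tier: the dark one at (386,188) or the blue one at (448,183). I choose dark.
- Washer: (273,159).
- Bushing: (254,201).

I'll check these in close crops.

Run:
```python
from h import *
a=get_image('scene')['img'];b=get_image('side')['img']
c=lambda im,x0,y0,w,h,s:cv2.resize(im[y0:y0+h,x0:x0+w],None,fx=s,fy=s,interpolation=cv2.INTER_CUBIC)
cv2.imwrite('pics/s1.png',c(a,240,140,180,90,4.4)[:,:,::-1])
cv2.imwrite('pics/s2.png',c(b,200,140,200,185,3.2)[:,:,::-1])
```

```text
(no output)
```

View pics/s1.png

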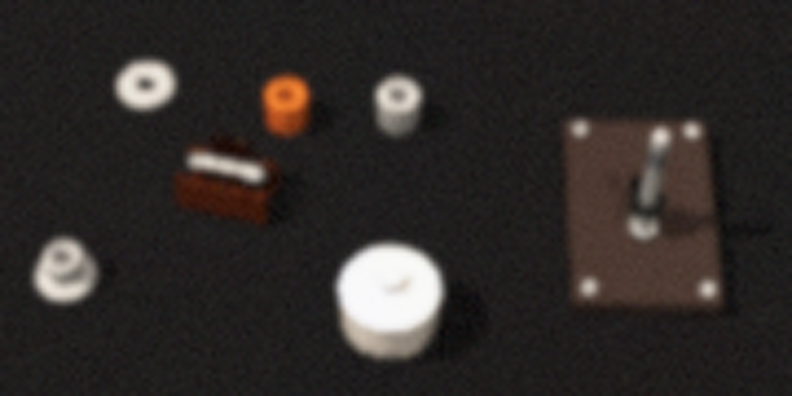

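View pics/s2.png

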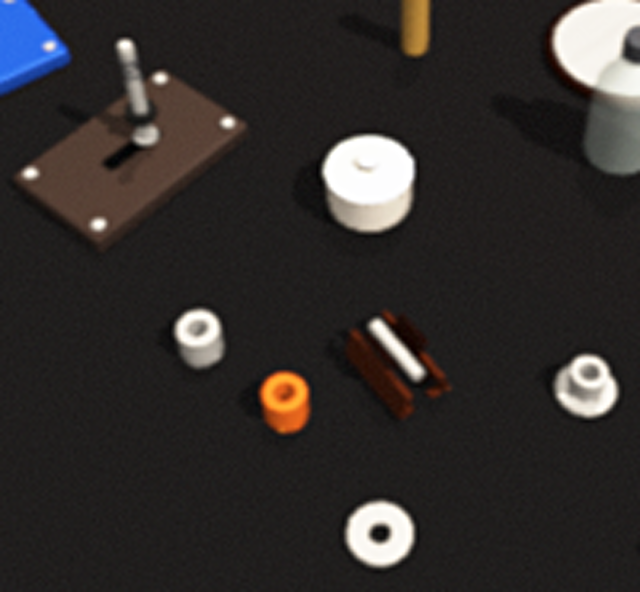

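Run:
```python
from h import *
a=get_image('scene');b=get_image('side')
A=lambda x,y:(240+(x+.5)/4.4-.5,140+(y+.5)/4.4-.5)
B=lambda x,y:(200+(x+.5)/3.2-.5,140+(y+.5)/3.2-.5)
for n,p,q,z in [('spacer',(398,96),(199,328),.025),('washer',(146,84),(380,533),.006),('bush',(64,256),(590,371),.023),('orange',(287,95),(285,392),.025),
 ('tip',(661,133),(125,44),.104),('foot/shoulder',(643,228),(146,134),.02),('collar',(650,190),(141,113),.035),
 ('s1',(579,128),(98,224),.015),('s2',(692,130),(30,173),.015),('s3',(708,289),(160,78),.015),('s4',(589,287),(228,122),.015),('pot',(390,294),(368,172),.045),('clip',(227,185),(395,355),.03)]:
    P=A(*p);Q=B(*q)
    print(n,atz(a,*P,z)[:2].round(4),atz(b,*Q,z)[:2].round(4),tri(ray(a,*P),ray(b,*Q)).round(4))
```

```text
spacer [ 0.4647 -0.0159] [ 0.4649 -0.0197] [ 0.4648 -0.0172  0.0236]
washer [ 0.4641 -0.1793] [ 0.4639 -0.1831] [ 0.4637 -0.1811  0.0043]
bush [ 0.6157 -0.1937] [ 0.6168 -0.1979] [ 0.6162 -0.1958  0.0223]
orange [ 0.4747 -0.0847] [ 0.4753 -0.089 ] [ 0.4749 -0.0864  0.0236]
tip [0.534  0.1435] [0.5361 0.1397] [0.5356 0.1421 0.1038]
foot/shoulder [0.5395 0.1436] [0.5356 0.1391] [0.5371 0.1433 0.016 ]
collar [0.5218 0.1448] [0.5382 0.1446] [0.5328 0.1409 0.0444]
s1 [0.4644 0.0988] [0.4676 0.0978] [0.4667 0.0978 0.0165]
s2 [0.4548 0.169 ] [0.4581 0.1673] [0.4572 0.1678 0.0162]
s3 [0.5743 0.1852] [0.5777 0.1832] [0.5766 0.1838 0.0163]
s4 [0.5838 0.1154] [0.5873 0.1136] [0.5861 0.1141 0.0165]
pot [0.6272 0.0027] [ 0.6118 -0.0088] [0.619  0.0009 0.0319]
clip [ 0.554  -0.1071] [ 0.537  -0.1159] [ 0.5432 -0.1096  0.0158]
```

>>> carry_out(targets=[[[0.3,60,-140,-20,0,0,0],[0.5,120,-275,-40,0,0,0],[0.5,180,-410,-60,0,0,0],[0.5,223,-511,-80,0,0,0],[0.5,223,-511,-100,0,0,0],[0.5,223,-511,-100,0,0,0],[0.5,223,-511,-100,0,0,0],[0.5,223,-511,-100,0,0,0],[0.5,223,-511,-100,0,0,0],[0.5,223,-511,-100,0,0,0],[0.5,223,-511,-100,0,0,0],[0.5,223,-511,-100,0,0,0],[0.5,223,-511,-100,0,0,0],[0.5,223,-511,-100,0,0,0],[0.5,223,-511,-100,0,0,0],[0.5,223,-511,-100,0,0,0]]], squeeze=40)

```text
time_s: 1.68
position: [0.4652, -0.0181, 0.1529]
tool_rot: [[0.897, -0.001, 0.442], [-0.442, 0.0, 0.897], [-0.001, -1.0, -0.0]]
ft_force: [-0.3, 1.0, 0.1]
grip_width: 0.043
```

Run:
```python
from h import *
o=env.observe(); print(o['time_s'],o['position'],o['grip_width'],o['ft_force'],o['tool_rot'])
d=save('wrist','w1.png'); o,r=ray(d,320,200); print(o,r)
```

```text
1.6833 [ 0.46517784 -0.01807859  0.15292741] 0.04297532568605077 [-0.30454979  0.98140952  0.05790693] [[ 8.96828563e-01 -9.07933894e-04  4.42377332e-01]
 [-4.42377130e-01  4.23565755e-04  8.96829022e-01]
 [-1.00163736e-03 -9.99999498e-01 -2.17833232e-05]]
[0.39350714 0.01656152 0.27206779] [ 0.26932637 -0.14306497 -0.9524218 ]
```

View pics/w1.png

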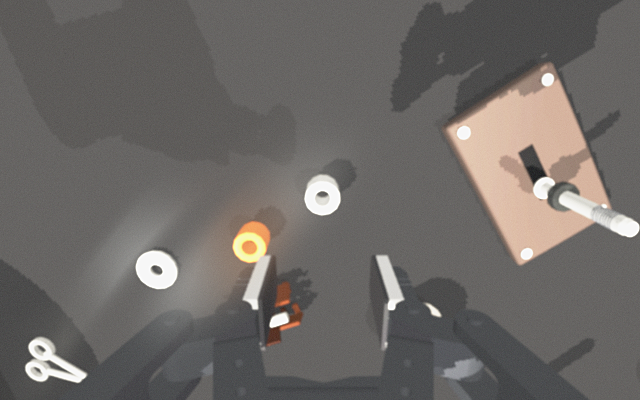

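Run:
```python
from h import *
d=get_image('wrist')
for n,u,v,z in [('spacertop',322.5,197,.025),('orange',250,247,.025),('washer',156.5,269.5,.006),('tip',629,229,.1035),('tip',629,229,.1),('s1',464,132.5,.015),('s2',548,79.5,.015),('s4',527,254,.015),('shoulder',543,188,.018)]:
    print(n,atz(d,u,v,z).round(4))
# expected spacer circle and tcp projections
print(proj(d,[.4652,-.0181,.13]))
im=cv2.resize(d['img'][150:260,260:400],None,fx=5,fy=5,interpolation=cv2.INTER_CUBIC); cv2.imwrite('pics/w2.png',im[:,:,::-1])
im=cv2.resize(d['img'][50:280,430:640],None,fx=2.6,fy=2.6,interpolation=cv2.INTER_CUBIC); cv2.imwrite('pics/w3.png',im[:,:,::-1])
```

```text
spacertop [ 0.4618 -0.0169  0.025 ]
orange [ 0.4735 -0.086   0.025 ]
washer [ 0.4625 -0.1795  0.006 ]
tip [0.5319 0.1388 0.1035]
tip [0.5347 0.1414 0.1   ]
s1 [0.466  0.0977 0.015 ]
s2 [0.4567 0.1672 0.015 ]
s4 [0.5853 0.1137 0.015 ]
shoulder [0.533  0.1398 0.018 ]
[322.98179959 271.86325579]
```

View pics/w2.png

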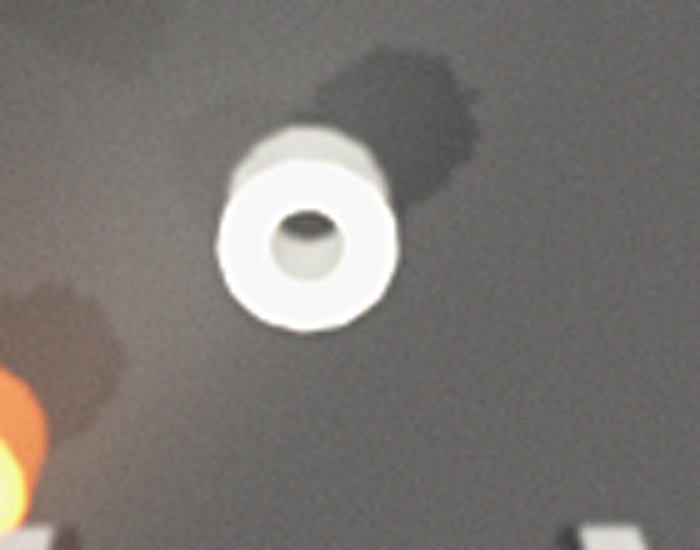

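View pics/w3.png

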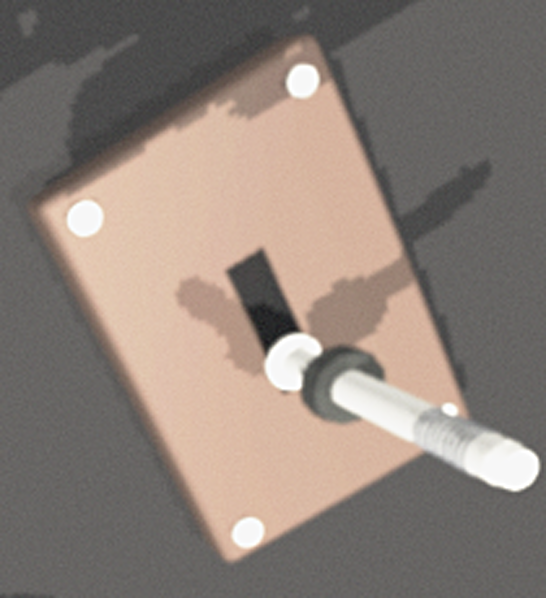

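>>> carry_out(targets=[[[0.5,-1,0,-40,0,0,0],[0.5,-1,0,-80,0,0,0],[0.5,-1,0,-105,0,0,0],[0.5,-1,0,-117,0,0,0],[0.5,-1,0,-117,0,0,0],[1,-1,0,-117,0,0,0],[1,-1,0,-117,0,0,0],[1,-1,0,-117,0,0,0],[1,-1,0,-117,0,0,0],[1,-1,0,-117,0,0,0],[1,-1,0,-117,0,0,0]]], squeeze=50)

```text
time_s: 2.7
position: [0.4647, -0.017, 0.0375]
tool_rot: [[0.898, 0.002, 0.44], [-0.44, -0.0, 0.898], [0.002, -1.0, 0.001]]
ft_force: [-0.7, 3.0, 8.3]
grip_width: 0.0228
```

Run:
```python
from h import *
o=env.observe(); print(o['time_s'],o['position'],o['grip_width'],o['ft_force'])
d=save('wrist','w4.png'); save('side','sd4.png',(200,160,360,300),5)
```

```text
2.7 [ 0.4646514  -0.01703814  0.03748308] 0.022827242706205616 [-0.66756388  3.03449237  8.26303365]
```

View pics/w4.png

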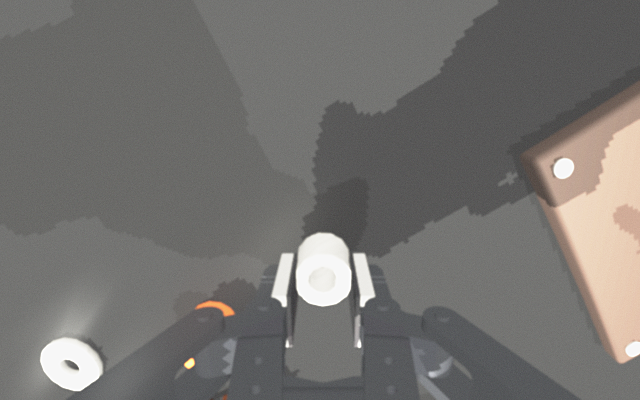

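View pics/sd4.png

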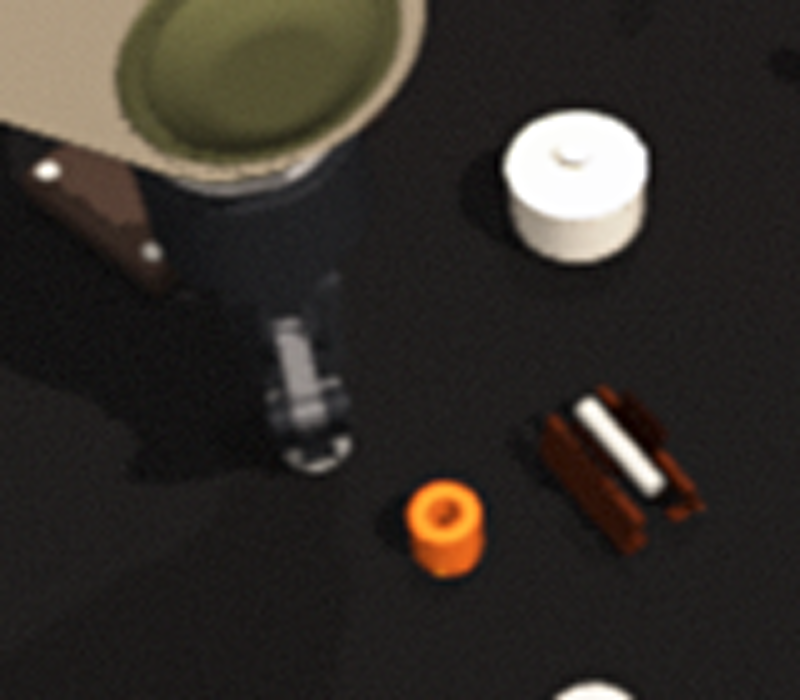

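Run:
```python
from h import *
d=save('wrist','w5.png',(250,220,400,350),5)
p=env.observe()['position']
for z in (.0375,.025,.0155,0): print(z,proj(d,[p[0],p[1],z]))
print(atz(d,323,279,.025))
```

```text
0.0375 [324.87954078 299.23143113]
0.025 [324.71722332 282.61077952]
0.0155 [324.60949127 271.59827284]
0 [324.45705549 256.04125159]
[ 0.4627175  -0.01690753  0.025     ]
```

View pics/w5.png

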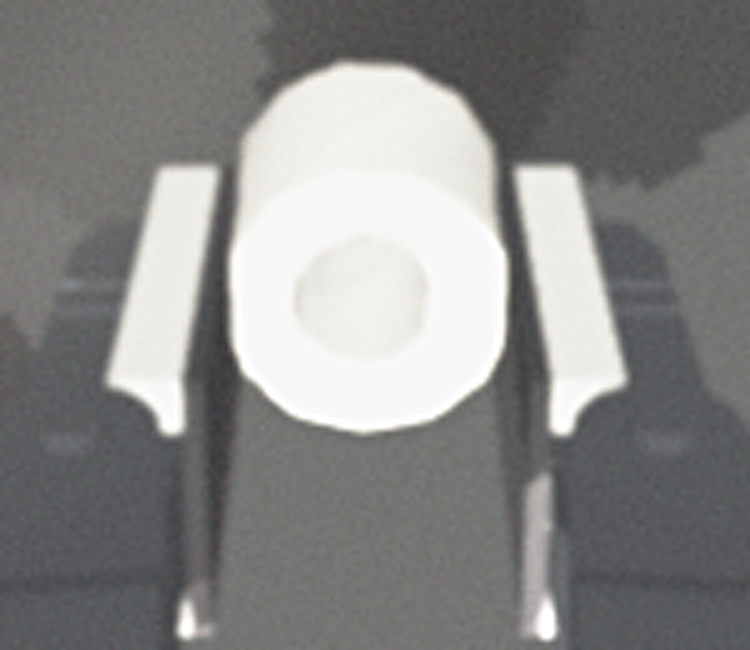

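>>> carry_out(targets=[[[1,0,0,5,0,0,0],[1,0,0,10,0,0,0],[1,0,0,15,0,0,0],[1,0,0,15,0,0,0]]])

```text
time_s: 3.18
position: [0.4645, -0.0173, 0.0525]
tool_rot: [[0.898, 0.002, 0.44], [-0.44, -0.001, 0.898], [0.002, -1.0, 0.0]]
ft_force: [0.9, 0.4, -0.8]
grip_width: 0.0233
```

Run:
```python
from h import *
o=env.observe(); print(o['time_s'],o['position'],o['grip_width'],o['ft_force'])
d=save('wrist','w6.png',(220,200,420,350),4)
```

```text
3.1833 [ 0.46454909 -0.01733739  0.05246586] 0.023300663572957014 [ 0.89960911  0.44729946 -0.80648261]
```

View pics/w6.png

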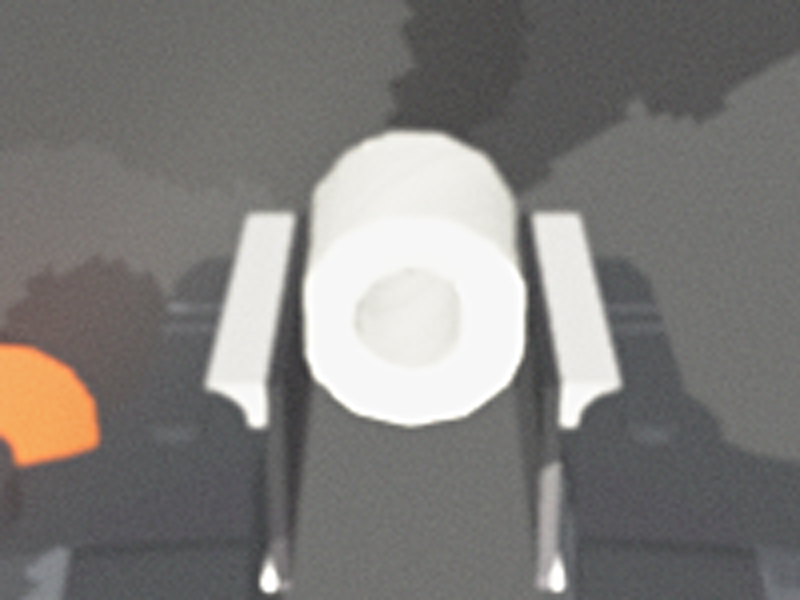

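>>> carry_out(targets=[[[1,0,0,40,0,0,0],[1,10,20,75,0,0,0],[1,25,55,100,0,0,0],[1,40,90,112,0,0,0],[1,55,125,112,0,0,0],[1,65,150,112,0,0,0],[1,71,159,112,0,0,0],[1,71,159,112,0,0,0],[1,71,159,112,0,0,0],[1,71,159,112,0,0,0],[1,71,159,112,0,0,0]]])

```text
time_s: 4.15
position: [0.5348, 0.1406, 0.1632]
tool_rot: [[0.897, -0.001, 0.442], [-0.442, -0.0, 0.897], [-0.001, -1.0, -0.001]]
ft_force: [-0.2, -0.8, -1.3]
grip_width: 0.0228
```

Run:
```python
from h import *
o=env.observe(); print(o['time_s'],o['position'],o['grip_width'],o['ft_force'])
d=save('wrist','w7.png'); d=save('side','sd7.png',(180,80,320,230),5)
p=o['position'];print(180,80,proj(d,[p[0],p[1],p[2]-.0375]),proj(d,[.5355,.142,.104]))
d=save('scene','sc7.png',(330,110,450,230),5);print(330,110,proj(d,[p[0],p[1],p[2]-.0375]),proj(d,[.5355,.142,.104]))
```

```text
4.15 [0.5347524  0.14056009 0.16320694] 0.02276942023890315 [-0.21611515 -0.79538324 -1.28963223]
180 80 [236.05793689 145.49839553] [237.86437017 152.97183844]
330 110 [389.74879649 164.36423181] [389.21703462 170.22066472]
```

View pics/w7.png

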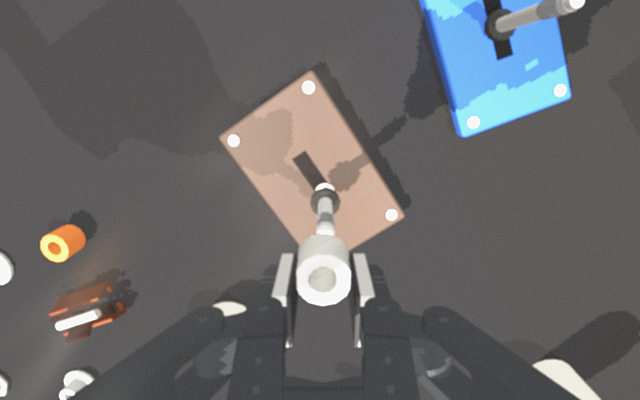

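View pics/sd7.png

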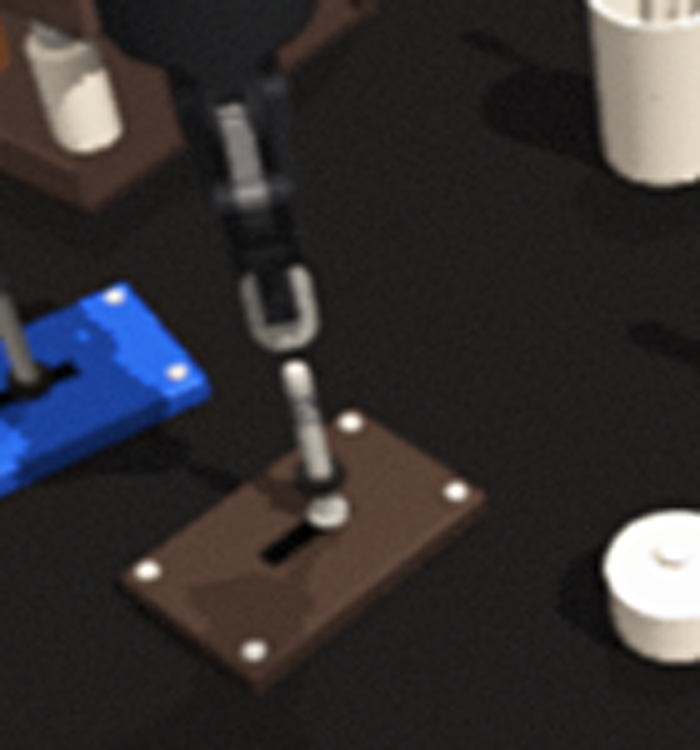

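View pics/sc7.png

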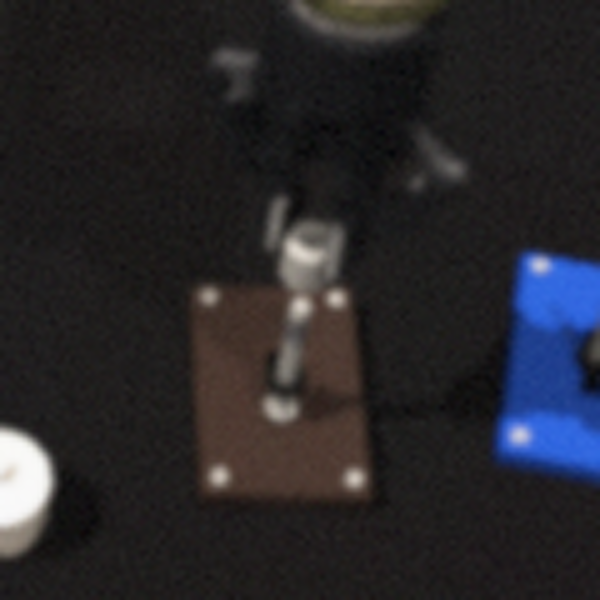

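Run:
```python
from h import *
o=env.observe();p=o['position']
d=save('wrist','w8.png',(270,170,380,320),5)
for q in ([.5355,.142,.104],[.5372,.1425,.104],[p[0],p[1],p[2]-.0375],[p[0],p[1],p[2]-.0125],[p[0],p[1],.104],[p[0],p[1],.02],[.5372,.1425,.02]): print(q,(proj(d,q)-[270,170])*5)
```

```text
[0.5355, 0.142, 0.104] [282.11686408 341.19846599]
[0.5372, 0.1425, 0.104] [292.78855197 351.86256212]
[np.float64(0.5349601135395656), np.float64(0.14097963938477867), np.float64(0.12589782860706725)] [272.5214323 430.6057587]
[np.float64(0.5349601135395656), np.float64(0.14097963938477867), np.float64(0.15089782860706724)] [273.58554505 562.87905883]
[np.float64(0.5349601135395656), np.float64(0.14097963938477867), 0.104] [271.79731285 340.92553411]
[np.float64(0.5349601135395656), np.float64(0.14097963938477867), 0.02] [270.02499569 122.52500809]
[0.5372, 0.1425, 0.02] [284.93140712 130.63361548]
```

View pics/w8.png

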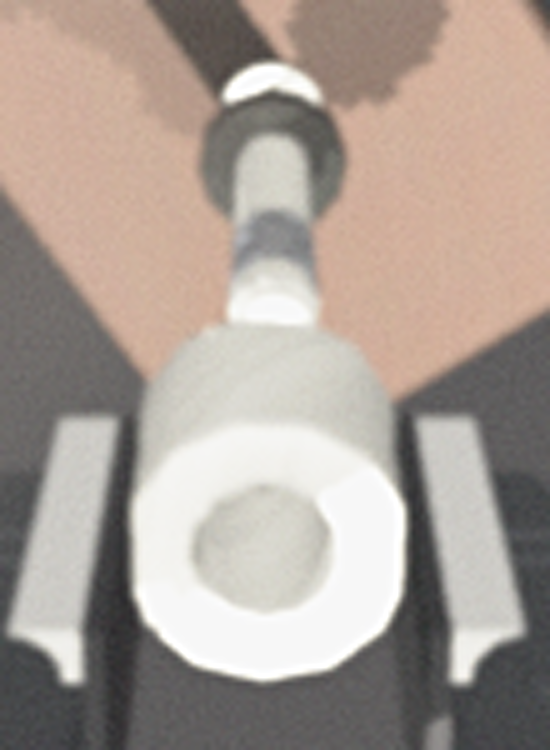

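>>> carry_out(targets=[[[1,1.2,0.4,-8,0,0,0],[1,1.2,0.4,-16,0,0,0],[1,1.2,0.4,-19,0,0,0],[1,1.2,0.4,-20,0,0,0],[1,1.2,0.4,-21,0,0,0],[1,1.2,0.4,-22,0,0,0],[1,1.2,0.4,-23,0,0,0],[1,1.2,0.4,-23,0,0,0]]])

```text
time_s: 5.02
position: [0.5363, 0.1423, 0.1403]
tool_rot: [[0.898, 0.0, 0.44], [-0.44, -0.0, 0.898], [0.0, -1.0, 0.0]]
ft_force: [0.7, -0.2, -1.0]
grip_width: 0.0229
```

>>> carry_out(targets=[[[1,0,0,-1,0,0,0],[1,0,0,-2,0,0,0],[1,0,0,-3,0,0,0],[1,0,0,-3,0,0,0]]])

```text
time_s: 5.35
position: [0.5362, 0.1422, 0.1371]
tool_rot: [[0.898, -0.0, 0.44], [-0.44, -0.0, 0.898], [-0.0, -1.0, -0.0]]
ft_force: [0.8, -0.4, -0.4]
grip_width: 0.023
```

Run:
```python
from h import *
o=env.observe(); print(o['time_s'],o['position'],o['grip_width'],o['ft_force'],o['wrist_torque'])
d=save('wrist','w9.png',(270,170,380,320),5); d=save('side','sd9.png',(180,80,300,200),5)
```

```text
5.35 [0.53622059 0.14222835 0.13712249] 0.023018201040124784 [ 0.75058986 -0.35052784 -0.35943949] [ 0.02812656 -0.03725901 -0.01002523]
```

View pics/w9.png

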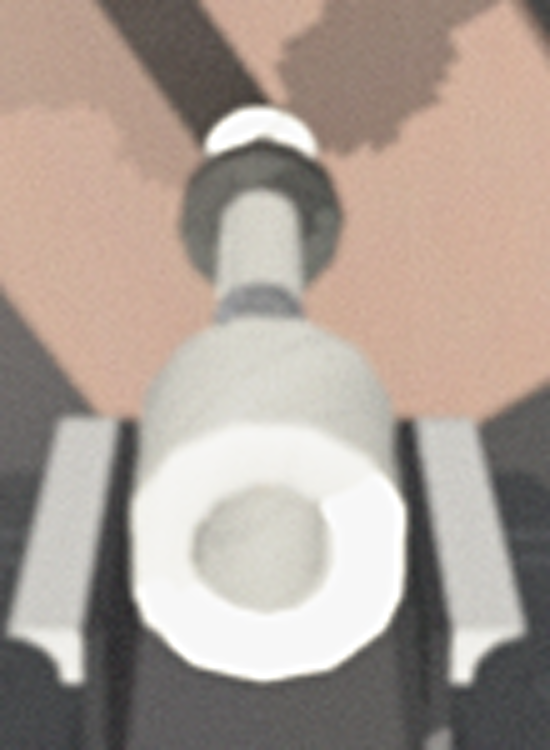

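View pics/sd9.png

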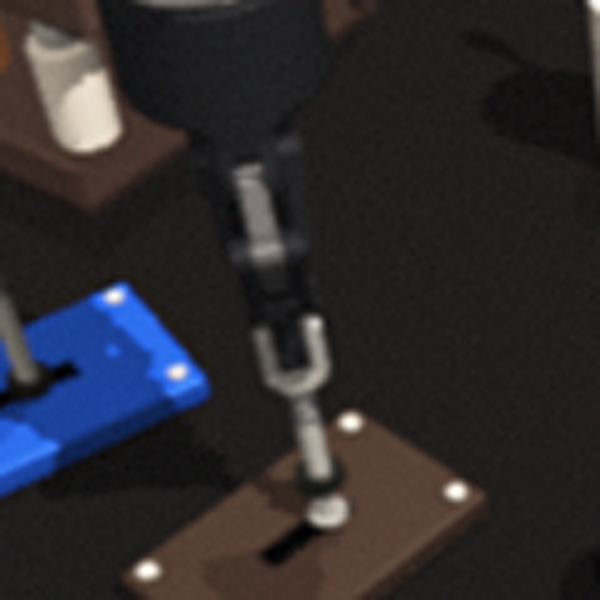

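>>> carry_out(targets=[[[1,-0.4,-0.7,0,0,0,0],[1,-0.4,-0.7,-1,0,0,0],[1,-0.4,-0.7,-2,0,0,0],[1,-0.4,-0.7,-3,0,0,0],[1,-0.4,-0.7,-4,0,0,0],[1,-0.4,-0.7,-4,0,0,0]]])

```text
time_s: 5.95
position: [0.5358, 0.1415, 0.1331]
tool_rot: [[0.898, -0.0, 0.44], [-0.44, 0.0, 0.898], [-0.0, -1.0, -0.0]]
ft_force: [0.0, 0.4, -1.0]
grip_width: 0.0233
```

Run:
```python
from h import *
o=env.observe(); print(o['time_s'],o['position'],o['grip_width'],o['ft_force'],o['wrist_torque'])
d=save('wrist','w10.png',(270,170,380,320),5)
```

```text
5.95 [0.53578559 0.14154422 0.13305502] 0.023337463591285093 [ 0.02594192  0.41246633 -1.04145657] [-0.0087578   0.02844917 -0.0296619 ]
```

View pics/w10.png

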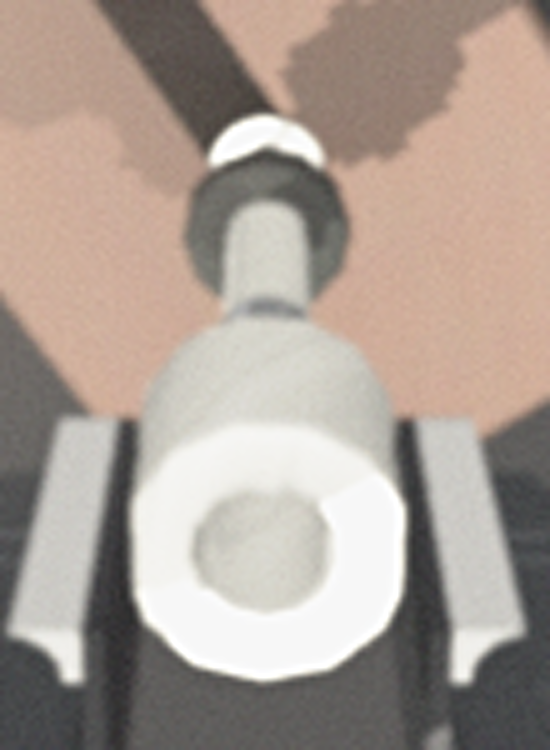

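>>> carry_out(targets=[[[1,0,0,-5,0,0,0],[1,0,0,-10,0,0,0],[1,0,0,-15,0,0,0],[1,0,0,-20,0,0,0],[1,0,0,-25,0,0,0],[1,0,0,-30,0,0,0],[1,0,0,-30,0,0,0]]])

```text
time_s: 6.58
position: [0.5354, 0.1415, 0.1021]
tool_rot: [[0.898, -0.002, 0.44], [-0.44, -0.0, 0.898], [-0.002, -1.0, -0.001]]
ft_force: [-0.5, -0.3, -0.6]
grip_width: 0.0229
```

Run:
```python
from h import *
o=env.observe(); print(o['time_s'],o['position'],o['grip_width'],o['ft_force'],o['wrist_torque'])
d=save('wrist','w11.png',(250,150,400,320),4);d=save('side','sd11.png',(180,80,300,200),5)
```

```text
6.5833 [0.53542739 0.14150154 0.10211956] 0.022853181272526554 [-0.45882769 -0.26203735 -0.56625502] [ 0.02615523 -0.01686132 -0.00261292]
```

View pics/w11.png

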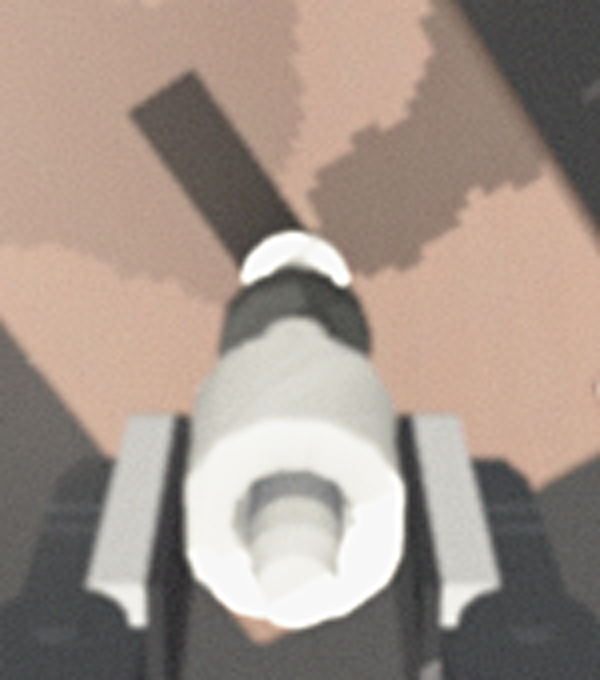

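View pics/sd11.png

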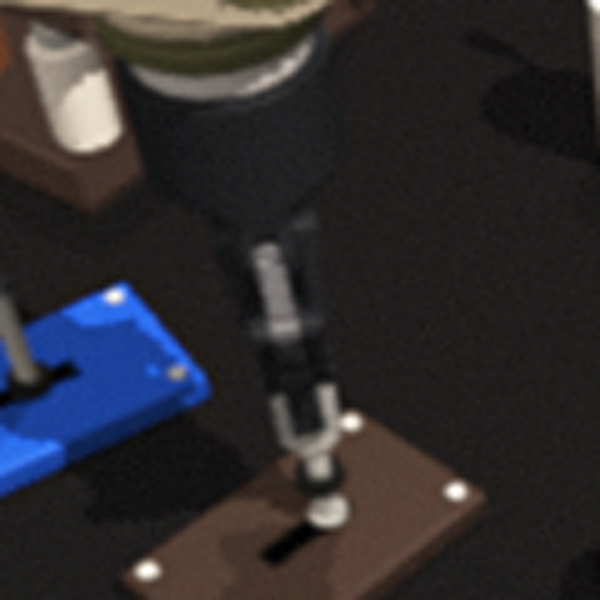

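>>> carry_out(targets=[[[1,0.3,0,-5,0,0,0],[1,0.3,0,-9,0,0,0],[1,0.3,0,-12,0,0,0],[1,0.3,0,-14,0,0,0],[1,0.3,0,-15,0,0,0],[1,0.3,0,-15,0,0,0]]])

```text
time_s: 7.18
position: [0.5361, 0.1415, 0.0881]
tool_rot: [[0.898, -0.0, 0.44], [-0.44, 0.0, 0.898], [-0.0, -1.0, -0.0]]
ft_force: [-0.7, 0.1, -0.1]
grip_width: 0.0233
```

>>> carry_out(targets=[[[1,0,0,-1,0,0,0],[1,0,0,-2,0,0,0],[1,0,0,-2,0,0,0]]])

```text
time_s: 7.43
position: [0.5362, 0.1415, 0.0862]
tool_rot: [[0.898, -0.0, 0.44], [-0.44, 0.0, 0.898], [-0.0, -1.0, -0.0]]
ft_force: [-0.5, 0.2, -0.5]
grip_width: 0.0231
```

>>> carry_out(targets=[[[1,0,0,-1,0,0,0],[1,0,0,-2,0,0,0],[1,0,0,-2,0,0,0]]])

```text
time_s: 7.68
position: [0.5361, 0.1415, 0.0842]
tool_rot: [[0.898, -0.0, 0.44], [-0.44, -0.0, 0.898], [-0.0, -1.0, -0.0]]
ft_force: [0.0, -0.2, -0.6]
grip_width: 0.0229
```

>>> carry_out(targets=[[[1,0,0,-1,0,0,0],[1,0,0,-2,0,0,0],[1,0,0,-2,0,0,0]]])

```text
time_s: 7.93
position: [0.5361, 0.1415, 0.0821]
tool_rot: [[0.898, -0.0, 0.44], [-0.44, 0.0, 0.898], [-0.0, -1.0, -0.0]]
ft_force: [-0.1, -0.6, -0.9]
grip_width: 0.0229
```

>>> carry_out(targets=[[[1,0,0,-1,0,0,0],[1,0,0,-2,0,0,0],[1,0,0,-2,0,0,0]]])

```text
time_s: 8.18
position: [0.5364, 0.1415, 0.0806]
tool_rot: [[0.898, 0.001, 0.44], [-0.44, -0.0, 0.898], [0.001, -1.0, 0.0]]
ft_force: [0.0, 0.7, 3.2]
grip_width: 0.0232
```

>>> carry_out(targets=[[[1,0,0,-1,0,0,0],[1,0,0,-1,0,0,0]]])

```text
time_s: 8.35
position: [0.5364, 0.1416, 0.0796]
tool_rot: [[0.898, 0.001, 0.44], [-0.44, 0.0, 0.898], [0.001, -1.0, 0.0]]
ft_force: [-0.6, 0.5, 4.7]
grip_width: 0.0232
```

>>> carry_out(targets=[[[1,0,0,-1,0,0,0],[1,0,0,-1,0,0,0]]])

```text
time_s: 8.52
position: [0.5364, 0.1415, 0.0785]
tool_rot: [[0.898, 0.001, 0.44], [-0.44, 0.0, 0.898], [0.001, -1.0, 0.0]]
ft_force: [-0.8, -0.3, 4.9]
grip_width: 0.0232
```

>>> carry_out(targets=[[[1,0,0,-1,0,0,0],[1,0,0,-2,0,0,0],[1,0,0,-3,0,0,0],[1,0,0,-4,0,0,0],[1,0,0,-4,0,0,0]]])

```text
time_s: 8.93
position: [0.5363, 0.1416, 0.0744]
tool_rot: [[0.898, 0.0, 0.44], [-0.44, 0.0, 0.898], [0.0, -1.0, 0.0]]
ft_force: [-0.5, 0.2, 5.0]
grip_width: 0.0234
```

>>> carry_out(targets=[[[1,0,0,-1,0,0,0],[1,0,0,-2,0,0,0],[1,0,0,-3,0,0,0],[1,0,0,-4,0,0,0],[1,0,0,-4,0,0,0]]])

```text
time_s: 9.35
position: [0.5363, 0.1415, 0.0704]
tool_rot: [[0.898, 0.0, 0.44], [-0.44, 0.0, 0.898], [0.0, -1.0, 0.0]]
ft_force: [0.7, -0.8, 4.5]
grip_width: 0.0231
```

>>> carry_out(targets=[[[1,0,0,-1,0,0,0],[1,0,0,-2,0,0,0],[1,0,0,-2,0,0,0]]])

```text
time_s: 9.6
position: [0.5363, 0.1416, 0.0684]
tool_rot: [[0.898, 0.0, 0.44], [-0.44, 0.0, 0.898], [0.0, -1.0, 0.0]]
ft_force: [-0.3, -1.3, 4.9]
grip_width: 0.0233
```

>>> carry_out(targets=[[[1,0,0,-1,0,0,0],[1,0,0,-1,0,0,0]]])

```text
time_s: 9.77
position: [0.5363, 0.1416, 0.0674]
tool_rot: [[0.898, 0.0, 0.44], [-0.44, 0.0, 0.898], [0.0, -1.0, 0.0]]
ft_force: [-0.5, -0.6, 4.7]
grip_width: 0.023
```

>>> carry_out(targets=[[[1,0,0,-1,0,0,0],[1,0,0,-1,0,0,0]]])

```text
time_s: 9.93
position: [0.5363, 0.1415, 0.0664]
tool_rot: [[0.898, 0.0, 0.44], [-0.44, 0.0, 0.898], [0.0, -1.0, 0.0]]
ft_force: [0.3, -0.4, 4.7]
grip_width: 0.023
```

>>> carry_out(targets=[[[1,0,0,-1,0,0,0],[1,0,0,-1,0,0,0]]])

```text
time_s: 10.1
position: [0.5363, 0.1416, 0.0654]
tool_rot: [[0.898, 0.0, 0.44], [-0.44, 0.0, 0.898], [0.0, -1.0, 0.0]]
ft_force: [1.1, -0.0, 4.3]
grip_width: 0.0233
```

>>> carry_out(targets=[[[1,0,0,-1,0,0,0],[1,0,0,-1,0,0,0]]])

```text
time_s: 10.27
position: [0.5362, 0.1416, 0.0644]
tool_rot: [[0.898, 0.0, 0.44], [-0.44, 0.0, 0.898], [0.0, -1.0, 0.0]]
ft_force: [-0.3, 0.4, 5.3]
grip_width: 0.0231
```

Run:
```python
from h import *
d=save('wrist','w12.png',(250,150,400,320),4);d=save('side','sd12.png',(180,80,300,200),5)
```

```text
(no output)
```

View pics/w12.png

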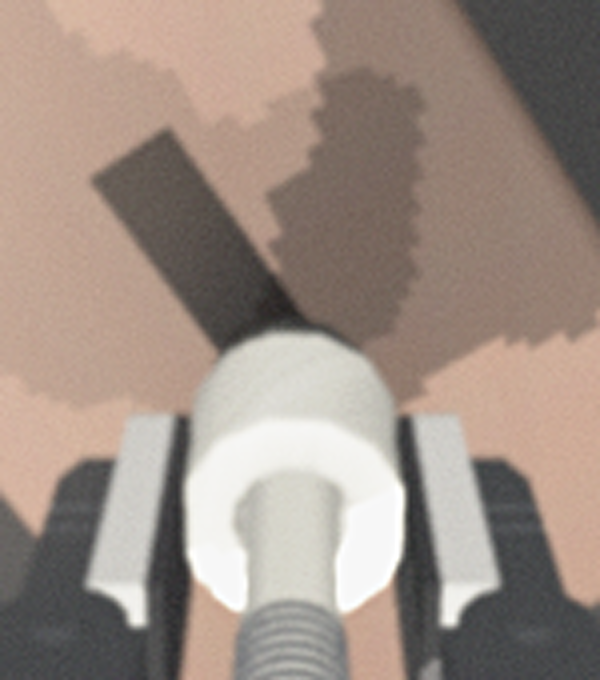

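View pics/sd12.png

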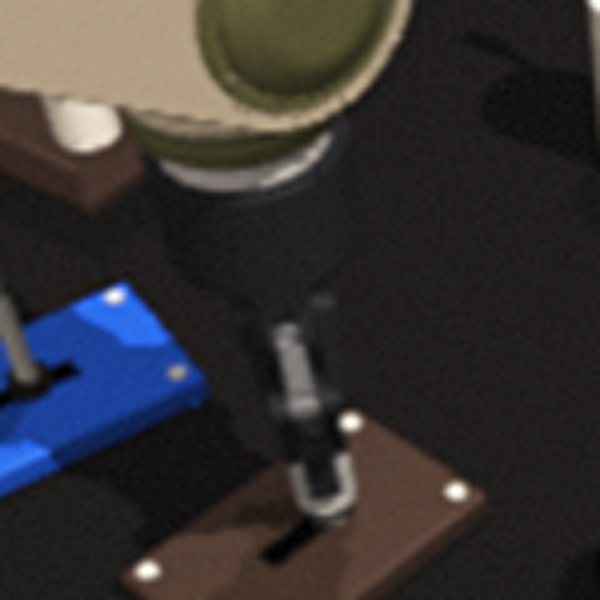

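>>> carry_out(targets=[[[1,0,0,-0.8,0,0,0],[1,0,0,-0.8,0,0,0]]])

```text
time_s: 10.53
position: [0.5363, 0.1415, 0.0635]
tool_rot: [[0.898, 0.0, 0.44], [-0.44, 0.0, 0.898], [0.0, -1.0, 0.0]]
ft_force: [-0.8, 0.0, 4.5]
grip_width: 0.023
```

>>> carry_out(targets=[[[1,0,0,-0.8,0,0,0],[1,0,0,-0.8,0,0,0]]])

```text
time_s: 10.7
position: [0.5362, 0.1415, 0.0627]
tool_rot: [[0.898, 0.0, 0.44], [-0.44, 0.0, 0.898], [0.0, -1.0, 0.0]]
ft_force: [1.1, 0.5, 5.0]
grip_width: 0.0231
```

>>> carry_out(targets=[[[1,0,0,-0.8,0,0,0],[1,0,0,-0.8,0,0,0]]])

```text
time_s: 10.87
position: [0.5362, 0.1415, 0.0619]
tool_rot: [[0.898, 0.0, 0.44], [-0.44, 0.0, 0.898], [0.0, -1.0, 0.0]]
ft_force: [0.6, 0.5, 4.9]
grip_width: 0.023
```

>>> carry_out(targets=[[[1,0,0,-0.7,0,0,0],[1,0,0,-0.7,0,0,0]]])

```text
time_s: 11.03
position: [0.5363, 0.1415, 0.0613]
tool_rot: [[0.898, 0.0, 0.44], [-0.44, 0.0, 0.898], [0.0, -1.0, 0.0]]
ft_force: [-0.6, -0.3, 5.6]
grip_width: 0.0233
```

>>> carry_out(targets=[[[1,0,0,-0.7,0,0,0],[1,0,0,-0.7,0,0,0]]])

```text
time_s: 11.2
position: [0.5363, 0.1415, 0.0608]
tool_rot: [[0.898, 0.001, 0.44], [-0.44, -0.0, 0.898], [0.0, -1.0, 0.0]]
ft_force: [-0.7, -1.1, 8.5]
grip_width: 0.0232
```

>>> carry_out(targets=[[[1,0,0,-0.7,0,0,0],[1,0,0,-0.7,0,0,0]]])

```text
time_s: 11.37
position: [0.5364, 0.1415, 0.0604]
tool_rot: [[0.898, 0.001, 0.44], [-0.44, -0.0, 0.898], [0.001, -1.0, 0.0]]
ft_force: [-0.9, 0.6, 9.8]
grip_width: 0.0233
```

>>> carry_out(targets=[[[1,0,0,-0.7,0,0,0],[1,0,0,-0.7,0,0,0]]])

```text
time_s: 11.53
position: [0.5365, 0.1415, 0.0599]
tool_rot: [[0.898, 0.001, 0.44], [-0.44, -0.0, 0.898], [0.001, -1.0, 0.0]]
ft_force: [-2.5, -0.1, 12.6]
grip_width: 0.0233
```

Run:
```python
from h import *
d=save('wrist','w13.png',(250,150,400,320),4);d=save('side','sd13.png',(180,80,300,200),5)
o=env.observe();print(o['position'],o['ft_force'])
```

```text
[0.53646344 0.14150172 0.05996315] [-8.44515662e-01 -4.19474500e-03  1.16511509e+01]
```

View pics/w13.png

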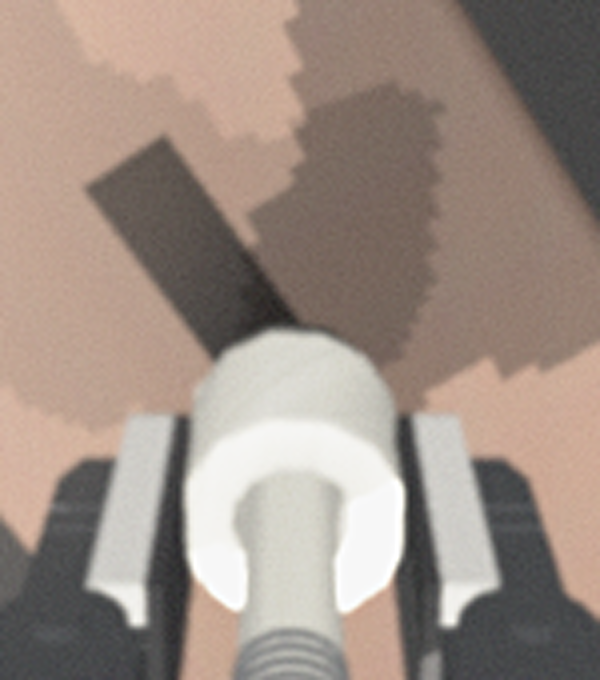

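View pics/sd13.png

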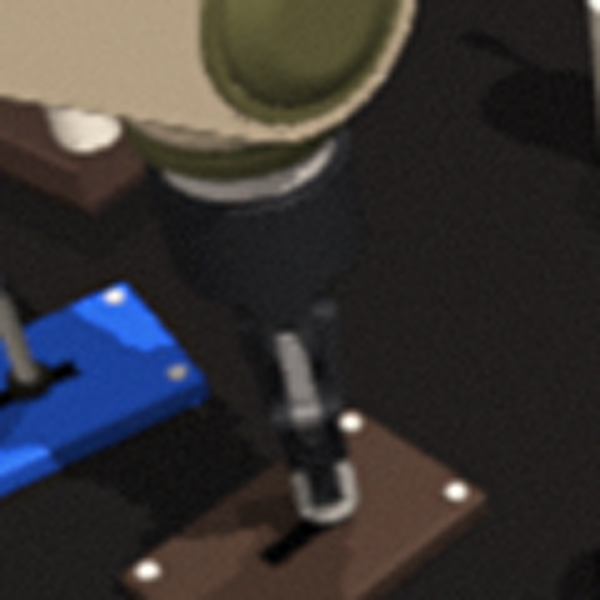

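>>> carry_out(targets=[[[1,0,0,1,0,0,0],[0.6,0,0,1,0,0,0],[0.45,0,0,1,0,0,0],[0.45,0,0,1,0,0,0],[0.45,0,0,5,0,0,0],[0.45,0,0,12,0,0,0],[0.45,0,0,30,0,0,0],[0.45,0,0,60,0,0,0],[0.45,0,0,95,0,0,0],[0.45,0,-20,110,0,0,0],[0.45,-10,-60,110,0,0,0],[0.45,-20,-100,110,0,0,0],[0.45,-20,-100,110,0,0,0],[0.45,-20,-100,110,0,0,0]]])

```text
time_s: 12.8
position: [0.516, 0.04, 0.1698]
tool_rot: [[0.896, 0.001, 0.443], [-0.443, 0.0, 0.896], [0.0, -1.0, 0.0]]
ft_force: [0.5, -0.1, 0.7]
grip_width: 0.0469
```

Run:
```python
from h import *
o=env.observe();print(o['time_s'],o['position'],o['grip_width'],o['ft_force'])
d=save('side','sd14.png',(180,100,300,220),5);d=save('scene','sc14.png',(330,120,450,230),5)
save('wrist','w14.png')
```

```text
12.8 [0.51599016 0.04000579 0.169812  ] 0.046900643593923756 [ 0.47890257 -0.14763254  0.73496637]
```

View pics/sd14.png

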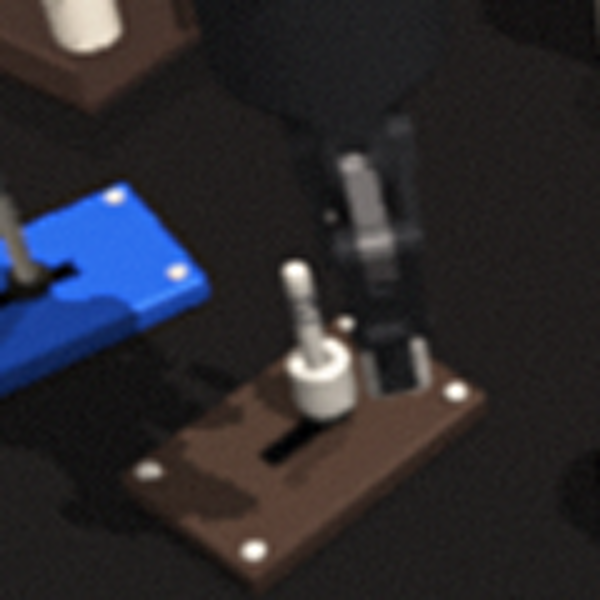

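View pics/sc14.png

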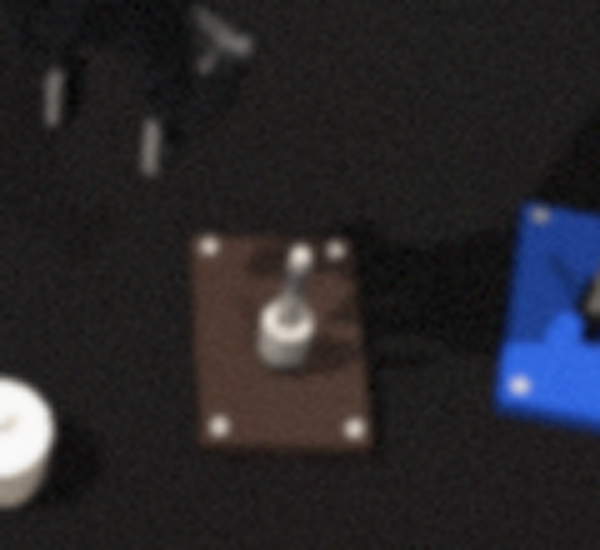

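View pics/w14.png

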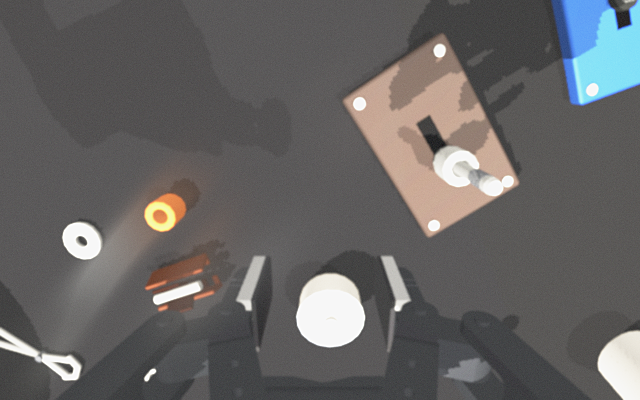

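>>> carry_out(targets=[[[0.42,-9,-38,0,0,0,0],[0.42,-18,-76,0,0,0,0],[0.42,-27,-114,-10,0,0,0],[0.42,-36,-152,-30,0,0,0],[0.42,-45,-190,-50,0,0,0],[0.42,-52,-220,-70,0,0,0],[0.42,-52,-220,-80,0,0,0],[0.42,-52,-220,-80,0,0,0],[0.42,-52,-220,-80,0,0,0],[0.42,-52,-220,-80,0,0,0]]])

```text
time_s: 13.78
position: [0.465, -0.1773, 0.0898]
tool_rot: [[0.899, 0.001, 0.438], [-0.438, -0.0, 0.899], [0.001, -1.0, 0.0]]
ft_force: [-0.2, 0.9, -0.4]
grip_width: 0.05
```

Run:
```python
from h import *
o=env.observe();p=o['position'];print(o['time_s'],p,o['grip_width'],o['ft_force'])
d=save('wrist','w15.png'); save('wrist','w15b.png',(230,170,410,300),4.4)
print(proj(d,[p[0],p[1],.006]),proj(d,[.464,-.1805,.006]))
```

```text
13.7833 [ 0.46501097 -0.17732256  0.08984882] 0.04997791056734548 [-0.18500706  0.85292864 -0.37042339]
[324.24556627 222.08930443] [318.97426943 222.81251361]
```

View pics/w15.png

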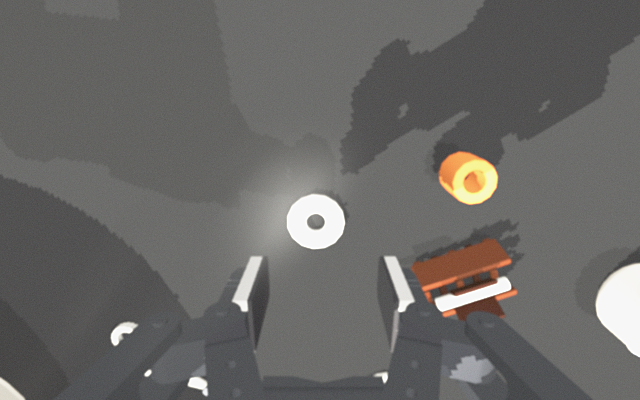

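View pics/w15b.png

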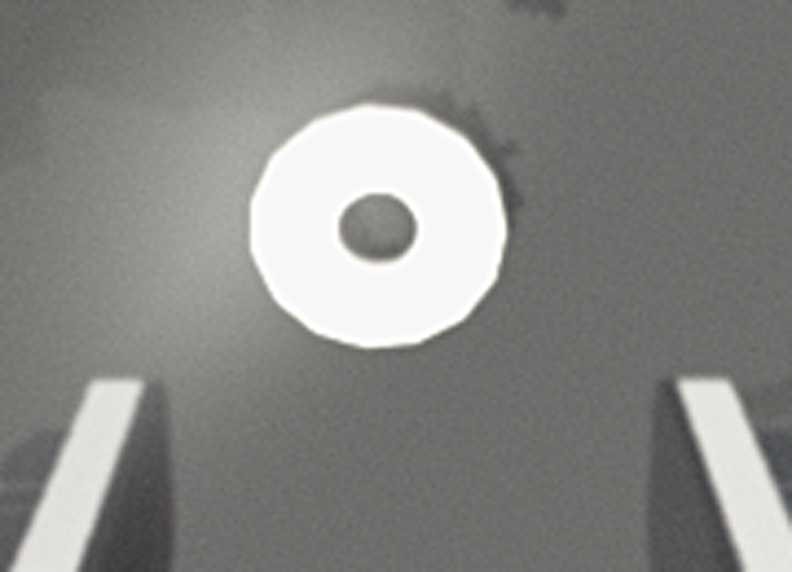

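>>> carry_out(targets=[[[0.42,-1.2,-2.3,-20,0,0,0],[0.42,-1.2,-2.3,-40,0,0,0],[0.42,-1.2,-2.3,-50,0,0,0],[0.42,-1.2,-2.3,-55,0,0,0],[0.42,-1.2,-2.3,-55,0,0,0],[0.42,-1.2,-2.3,-55,0,0,0]]])

```text
time_s: 14.38
position: [0.4635, -0.1806, 0.0348]
tool_rot: [[0.898, 0.001, 0.439], [-0.439, -0.001, 0.898], [0.001, -1.0, -0.0]]
ft_force: [0.6, -0.9, -0.4]
grip_width: 0.0494
```

Run:
```python
from h import *
o=env.observe();p=o['position'];print(o['time_s'],p,o['grip_width'],o['ft_force'])
d=save('wrist','w16.png',(230,200,410,330),4.4)
print((proj(d,[p[0],p[1],.006])-[230,200])*4.4)
```

```text
14.3833 [ 0.46348132 -0.18056759  0.03479994] 0.04936406773482154 [ 0.62876247 -0.93875364 -0.4010685 ]
[416.14730244 283.72254976]
```

View pics/w16.png

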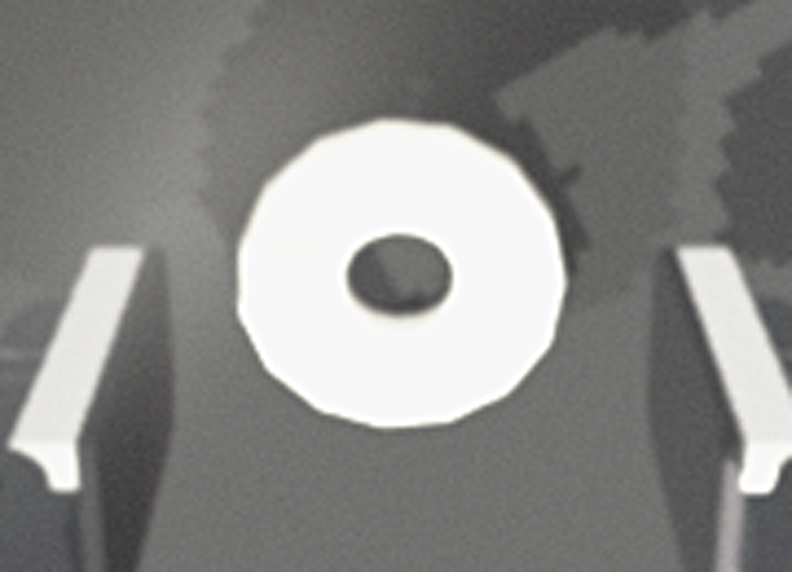

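>>> carry_out(targets=[[[0.42,-0.4,-0.9,-6,0,0,0],[0.42,-0.4,-0.9,-11,0,0,0],[0.42,-0.4,-0.9,-13.5,0,0,0],[0.42,-0.4,-0.9,-13.5,0,0,0],[0.8,-0.4,-0.9,-13.5,0,0,0],[1,-0.4,-0.9,-13.5,0,0,0],[1,-0.4,-0.9,-13.5,0,0,0],[1,-0.4,-0.9,-13.5,0,0,0],[1,-0.4,-0.9,-13.5,0,0,0],[1,-0.4,-0.9,-13.5,0,0,0]]])

```text
time_s: 15.27
position: [0.463, -0.1819, 0.0215]
tool_rot: [[0.898, 0.001, 0.44], [-0.44, -0.001, 0.898], [0.002, -1.0, -0.0]]
ft_force: [-1.9, 0.8, 7.7]
grip_width: 0.0325
```

>>> carry_out(targets=[[[1,0,0,5,0,0,0],[1,0,0,12,0,0,0],[1,0,0,20,0,0,0],[1,0,0,20,0,0,0]]])

```text
time_s: 15.6
position: [0.4632, -0.182, 0.0423]
tool_rot: [[0.898, 0.002, 0.44], [-0.44, -0.002, 0.898], [0.003, -1.0, -0.0]]
ft_force: [1.3, -0.7, 0.4]
grip_width: 0.0327
```

Run:
```python
from h import *
o=env.observe();p=o['position'];print(o['time_s'],p,o['grip_width'],o['ft_force'])
d=save('wrist','w17.png',(230,200,410,330),4.4)
print((proj(d,[p[0],p[1],p[2]-.015])-[230,200])*4.4)
save('side','sd17.png',(240,180,400,330),4.5)
```

```text
15.6 [ 0.46318264 -0.18204721  0.04227126] 0.03274207249366702 [ 1.25159508 -0.68873798  0.35765172]
[416.67705585 349.95737932]
```

View pics/w17.png

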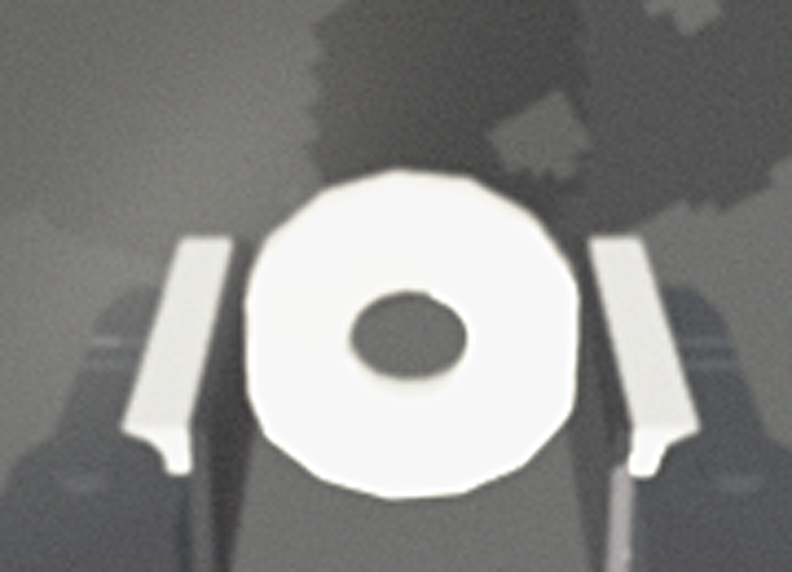

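View pics/sd17.png

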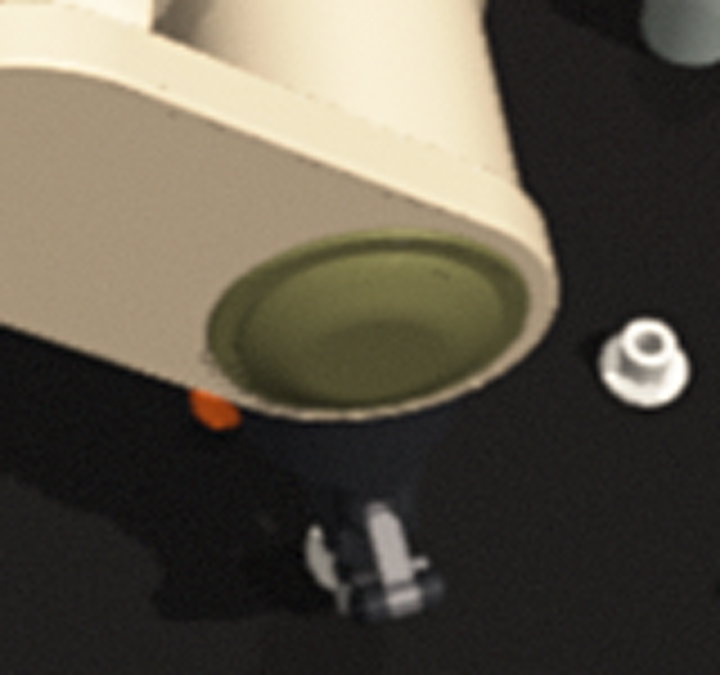

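Run:
```python
from h import *
from scipy.optimize import least_squares
d=get_image('wrist');o=env.observe();p=o['position'];R=np.array(o['tool_rot'])
g=cv2.cvtColor(d['img'],cv2.COLOR_RGB2GRAY)
# white washer mask
m=(g>205).astype(np.uint8); n,l,s,c=cv2.connectedComponentsWithStats(m)
i=l[int(200+230/4.4),int(230+410/4.4)]; print(i,s[i])
ct=max(cv2.findContours((l==i).astype(np.uint8),cv2.RETR_EXTERNAL,cv2.CHAIN_APPROX_NONE)[0],key=len); el=cv2.fitEllipse(ct); print('outer',el)
for tilt in (-10,-5,0,5,10):
    t=np.radians(tilt); ax=R[:,0]; n=np.array([0,0,1.])
    e1=R[:,2]; e2=np.cos(t)*R[:,0]+np.sin(t)*n
    cpt=p-np.array([0,0,.0155])+R[:,0]*.001
    P=np.array([proj(d,cpt+.018*(np.cos(a)*e1+np.sin(a)*e2)) for a in np.linspace(0,6.28,60)],np.float32)
    print(tilt,cv2.fitEllipse(P),P.max(0)-P.min(0))
```

```text
2 [ 286  239   75   74 4080]
outer ((322.93988037109375, 276.10565185546875), (73.22769165039062, 76.71155548095703), 90.60970306396484)
-10 ((324.7794494628906, 278.3442077636719), (62.895748138427734, 81.53407287597656), 89.73387908935547) [81.48309 62.87137]
-5 ((324.778076171875, 278.5144348144531), (67.33141326904297, 81.49472045898438), 89.698974609375) [81.4491  67.30557]
0 ((324.7769470214844, 278.74847412109375), (71.25521087646484, 81.46076965332031), 89.65828704833984) [81.4288  71.22803]
5 ((324.7760925292969, 279.0390930175781), (74.64191436767578, 81.43325805664062), 89.6097640991211) [81.4079  74.61359]
10 ((324.7755432128906, 279.3775634765625), (77.4700698852539, 81.41297912597656), 89.55105590820312) [81.386475 77.44075 ]
```

>>> carry_out(targets=[[[1,0,10,35,0,0,0],[1,0,40,65,0,0,0],[1,8,75,85,0,0,0],[1,16,110,95,0,0,0],[1,24,145,95,0,0,0],[1,32,180,95,0,0,0],[1,40,215,95,0,0,0],[1,50,250,95,0,0,0],[1,60,285,95,0,0,0],[1,68,308,95,0,0,0],[1,72.5,323.5,95,0,0,0],[1,72.5,323.5,95,0,0,0],[1,72.5,323.5,95,0,0,0],[1,72.5,323.5,95,0,0,0],[1,72.5,323.5,95,0,0,0]]])

```text
time_s: 17.0
position: [0.5349, 0.1408, 0.1355]
tool_rot: [[0.897, -0.001, 0.441], [-0.441, -0.0, 0.897], [-0.0, -1.0, -0.0]]
ft_force: [-0.7, -0.5, -0.5]
grip_width: 0.0329
```

Run:
```python
from h import *
o=env.observe();p=o['position'];print(o['time_s'],p,o['grip_width'],o['ft_force'])
d=save('wrist','w18.png',(230,180,410,330),4.4)
for q in ([p[0],p[1],p[2]-.0155],[p[0],p[1],.102],[.5361,.1415,.102],[.5361,.1415,.05]): print((proj(d,q)-[230,180])*4.4)
d=save('side','sd18.png',(180,80,300,200),5);
for q in ([p[0],p[1],p[2]-.0155],[p[0],p[1],.102],[.5361,.1415,.102]): print((proj(d,q)-[180,80])*5)
d=save('scene','sc18.png',(330,110,450,230),5)
for q in ([p[0],p[1],p[2]-.0155],[p[0],p[1],.102],[.5361,.1415,.102]): print((proj(d,q)-[330,110])*5)
```

```text
17.0 [0.53486211 0.14081383 0.13550083] 0.0328991710402911 [-0.71917713 -0.52148372 -0.50176543]
[416.91742665 435.58640917]
[416.2638004  351.53962443]
[426.70194028 358.03465207]
[423.03894584 186.84046891]
[282.69891258 337.73451815]
[290.50610797 370.60531984]
[292.06915971 368.38546706]
[297.79695781 279.44001579]
[293.30075977 302.34094948]
[294.50942461 304.42080525]
```

View pics/w18.png

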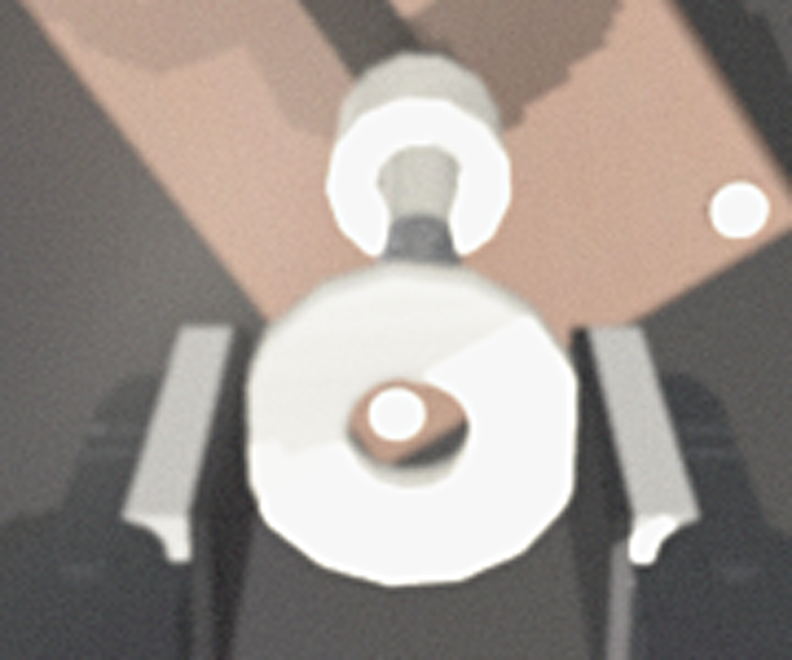

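View pics/sd18.png

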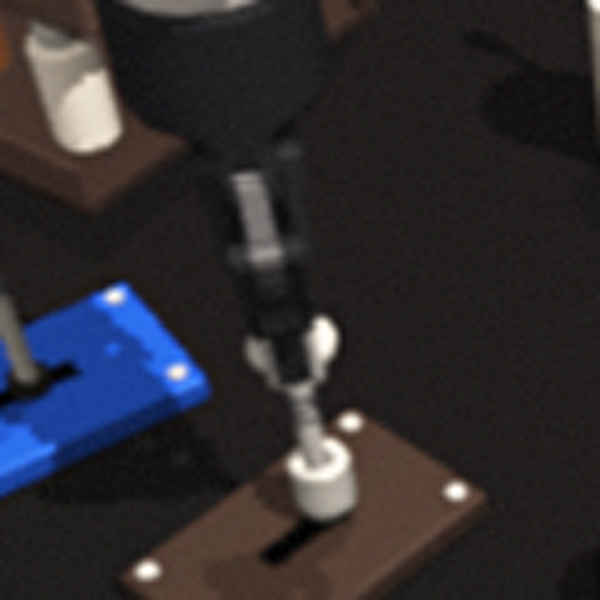

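View pics/sc18.png

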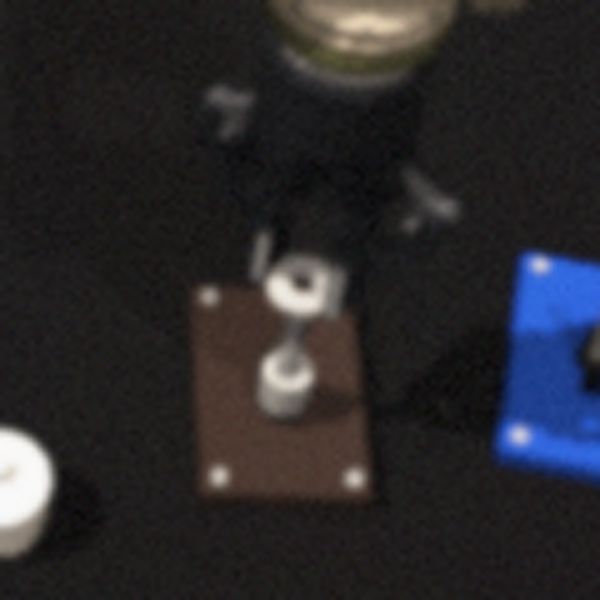

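>>> carry_out(targets=[[[1,0.4,0.4,-4,0,0,0],[1,0.4,0.4,-7,0,0,0],[1,0.4,0.4,-9,0,0,0],[1,0.4,0.4,-9,0,0,0],[1,0.4,0.4,-9,0,0,0]]])

```text
time_s: 17.57
position: [0.5354, 0.1422, 0.1264]
tool_rot: [[0.898, -0.0, 0.44], [-0.44, -0.0, 0.898], [-0.0, -1.0, -0.0]]
ft_force: [0.1, -0.1, -0.6]
grip_width: 0.0322
```

Run:
```python
from h import *
o=env.observe();p=o['position'];print(o['time_s'],p,o['grip_width'],o['ft_force'])
d=save('wrist','w19.png',(230,180,410,330),4.4)
d=save('side','sd19.png',(200,110,280,180),9);d=save('scene','sc19.png',(365,140,425,200),9)
```

```text
17.5667 [0.53542313 0.14221932 0.12641648] 0.03219566823137887 [ 0.12318937 -0.11831667 -0.63647543]
```

View pics/w19.png

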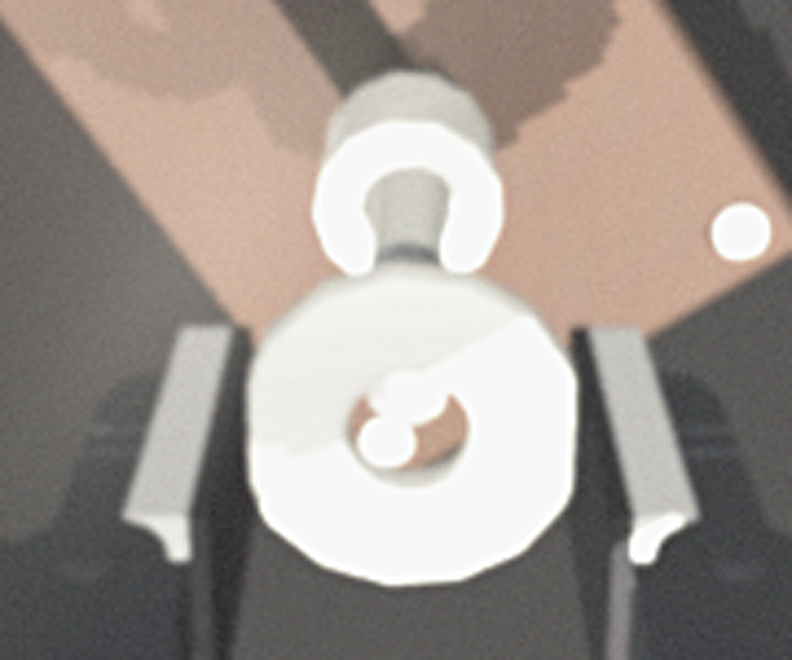

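View pics/sd19.png

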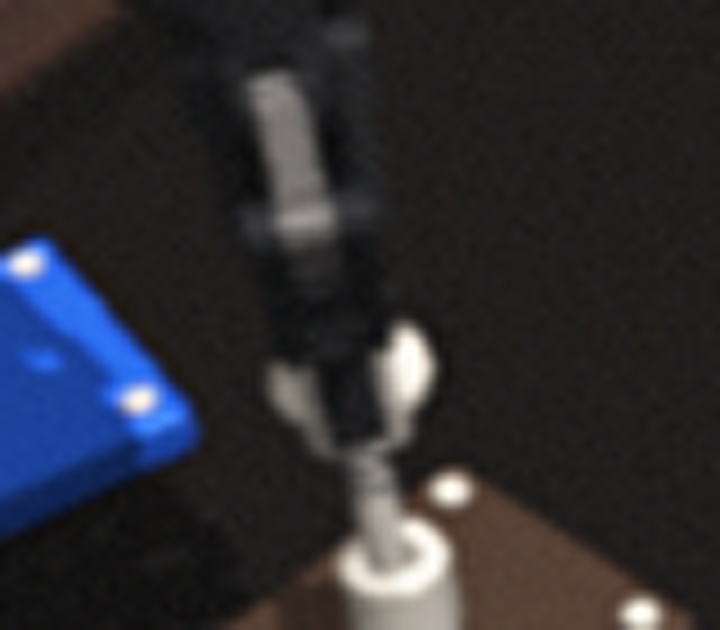

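View pics/sc19.png

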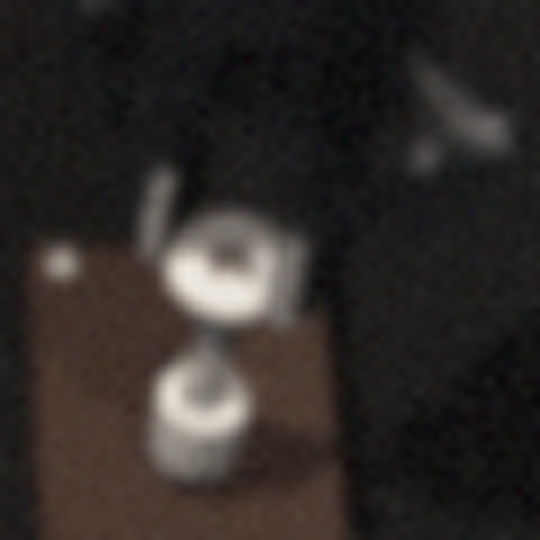

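>>> carry_out(targets=[[[1,0.4,-0.2,-1,0,0,0],[1,0.4,-0.2,-2,0,0,0],[1,0.4,-0.2,-3,0,0,0],[1,0.4,-0.2,-4,0,0,0],[1,0.4,-0.2,-5,0,0,0],[1,0.4,-0.2,-5,0,0,0]]])

```text
time_s: 18.22
position: [0.5358, 0.142, 0.1214]
tool_rot: [[0.898, -0.0, 0.44], [-0.44, -0.0, 0.898], [-0.0, -1.0, -0.0]]
ft_force: [-0.4, 0.4, 0.0]
grip_width: 0.0325
```

>>> carry_out(targets=[[[1,0,0,-1,0,0,0],[1,0,0,-2,0,0,0],[1,0,0,-3,0,0,0],[1,0,0,-3,0,0,0]]])

```text
time_s: 18.55
position: [0.5358, 0.142, 0.1184]
tool_rot: [[0.898, -0.0, 0.44], [-0.44, -0.0, 0.898], [-0.0, -1.0, -0.0]]
ft_force: [-0.5, -0.4, -0.5]
grip_width: 0.0323
```

Run:
```python
from h import *
o=env.observe();p=o['position'];print(o['time_s'],p,o['grip_width'],o['ft_force'])
d=save('wrist','w20.png',(230,180,410,330),4.4)
```

```text
18.55 [0.53577321 0.14204108 0.11840345] 0.03234526180467524 [-0.4993731  -0.42569292 -0.54847402]
```

View pics/w20.png

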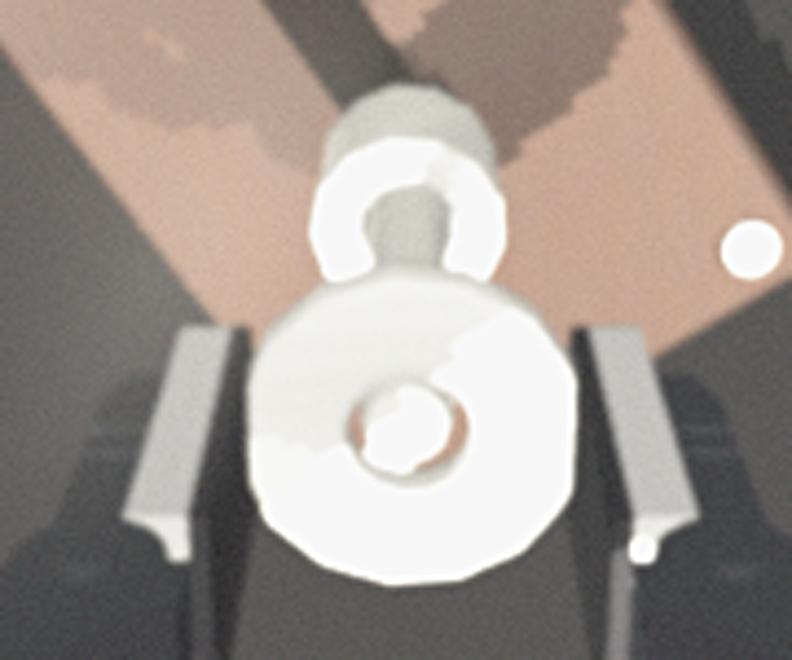

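>>> carry_out(targets=[[[1,-0.1,-0.3,-3,0,0,0],[1,-0.1,-0.3,-6,0,0,0],[1,-0.1,-0.3,-10,0,0,0],[1,-0.1,-0.3,-14,0,0,0],[1,-0.1,-0.3,-18,0,0,0],[1,-0.1,-0.3,-18,0,0,0]]])

```text
time_s: 19.1
position: [0.5354, 0.1417, 0.0996]
tool_rot: [[0.898, -0.002, 0.44], [-0.44, -0.0, 0.898], [-0.001, -1.0, -0.001]]
ft_force: [-0.5, -0.4, -0.4]
grip_width: 0.0327
```

>>> carry_out(targets=[[[1,0,0,-5,0,0,0],[1,0,0,-10,0,0,0],[1,0,0,-15,0,0,0],[1,0,0,-18,0,0,0],[1,0,0,-20,0,0,0],[1,0,0,-20,0,0,0]]])

```text
time_s: 19.6
position: [0.5356, 0.1417, 0.0802]
tool_rot: [[0.898, -0.001, 0.44], [-0.44, -0.0, 0.898], [-0.001, -1.0, -0.0]]
ft_force: [-0.1, -1.0, -0.4]
grip_width: 0.0327
```

>>> carry_out(targets=[[[1,0,0,-1,0,0,0],[1,0,0,-2,0,0,0],[1,0,0,-3,0,0,0],[1,0,0,-3,0,0,0]]])

```text
time_s: 19.93
position: [0.5358, 0.1417, 0.0775]
tool_rot: [[0.898, -0.0, 0.44], [-0.44, -0.0, 0.898], [-0.0, -1.0, -0.0]]
ft_force: [-0.4, 0.0, 0.2]
grip_width: 0.0324
```

>>> carry_out(targets=[[[1,0,0,-1,0,0,0],[1,0,0,-2,0,0,0],[1,0,0,-2,0,0,0]]])

```text
time_s: 20.18
position: [0.5357, 0.1417, 0.0755]
tool_rot: [[0.898, -0.0, 0.44], [-0.44, -0.0, 0.898], [-0.0, -1.0, -0.0]]
ft_force: [-0.8, -1.3, -0.7]
grip_width: 0.0324
```

>>> carry_out(targets=[[[1,0,0,-1,0,0,0],[1,0,0,-2,0,0,0],[1,0,0,-2,0,0,0]]])

```text
time_s: 20.43
position: [0.5357, 0.1417, 0.0734]
tool_rot: [[0.898, -0.0, 0.44], [-0.44, -0.0, 0.898], [-0.0, -1.0, -0.0]]
ft_force: [-0.8, -0.1, 0.0]
grip_width: 0.0326
```

>>> carry_out(targets=[[[1,0,0,-1,0,0,0],[1,0,0,-1.5,0,0,0],[1,0,0,-1.5,0,0,0]]])

```text
time_s: 20.68
position: [0.5357, 0.1417, 0.072]
tool_rot: [[0.898, -0.0, 0.44], [-0.44, 0.0, 0.898], [-0.0, -1.0, -0.0]]
ft_force: [0.2, -1.2, 0.1]
grip_width: 0.0329
```

>>> carry_out(targets=[[[1,0,0,-0.7,0,0,0],[1,0,0,-0.7,0,0,0]]])

```text
time_s: 20.85
position: [0.5358, 0.1418, 0.0714]
tool_rot: [[0.898, 0.0, 0.44], [-0.44, 0.0, 0.898], [0.0, -1.0, 0.0]]
ft_force: [-0.8, 0.2, 1.0]
grip_width: 0.0325
```

>>> carry_out(targets=[[[1,0,0,-0.7,0,0,0],[1,0,0,-0.7,0,0,0]]])

```text
time_s: 21.02
position: [0.5359, 0.1417, 0.0709]
tool_rot: [[0.898, 0.0, 0.44], [-0.44, -0.0, 0.898], [0.0, -1.0, 0.0]]
ft_force: [-0.1, 0.2, 3.6]
grip_width: 0.0324
```

>>> carry_out(targets=[[[1,0,0,-0.7,0,0,0],[1,0,0,-0.7,0,0,0]]])

```text
time_s: 21.18
position: [0.536, 0.1417, 0.0703]
tool_rot: [[0.898, 0.001, 0.44], [-0.44, -0.0, 0.898], [0.001, -1.0, 0.0]]
ft_force: [-1.4, 0.0, 5.7]
grip_width: 0.0327
```

>>> carry_out(targets=[[[1,0,0,0.8,0,0,0],[0.6,0,0,0.8,0,0,0],[0.4,0,0,0.8,0,0,0],[0.4,0,0,0.8,0,0,0],[0.4,0,0,5,0,0,0],[0.4,0,0,15,0,0,0],[0.4,0,0,40,0,0,0],[0.4,0,0,75,0,0,0],[0.4,5,-20,100,0,0,0],[0.45,15,-60,100,0,0,0],[0.45,25,-97,100,0,0,0],[0.45,34,-134,100,0,0,0],[0.45,43,-171,100,0,0,0],[0.45,52,-208,100,0,0,0],[0.45,61,-245,100,0,0,0],[0.45,70,-285,90,0,0,0],[0.45,76,-315,70,0,0,0],[0.45,80,-335,50,0,0,0],[0.45,80,-335,45,0,0,0],[0.45,80,-335,45,0,0,0]]])

```text
time_s: 22.85
position: [0.6151, -0.1937, 0.1138]
tool_rot: [[0.897, -0.003, 0.442], [-0.442, 0.002, 0.897], [-0.003, -1.0, 0.0]]
ft_force: [0.3, 0.9, 0.8]
grip_width: 0.0471
```

>>> carry_out(targets=[[[0.45,0,0,0,0,0,0],[0.45,0,0,0,0,0,0]]])

```text
time_s: 23.02
position: [0.6162, -0.1921, 0.1167]
tool_rot: [[0.899, 0.002, 0.439], [-0.439, -0.001, 0.899], [0.002, -1.0, 0.0]]
ft_force: [0.1, -0.5, -0.0]
grip_width: 0.0467
```

Run:
```python
from h import *
o=env.observe();p=o['position'];print(o['time_s'],p,o['grip_width'],o['ft_force'])
d=save('wrist','w21.png',(220,160,400,300),4.4)
print((proj(d,[p[0],p[1],.023])-[220,160])*4.4)
save('scene','sc21.png',(230,110,450,275),3.6)
save('side','sd21.png',(200,130,300,230),6)
```

```text
23.0167 [ 0.61618953 -0.19214233  0.11667518] 0.04672781473016136 [ 0.0707704  -0.51361971 -0.00095552]
[458.28933825 248.25854475]
```

View pics/w21.png

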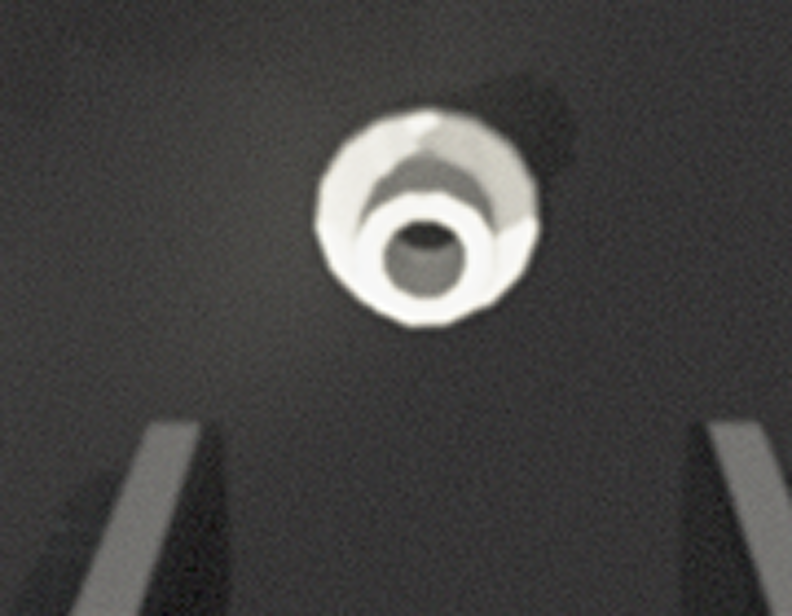

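View pics/sc21.png

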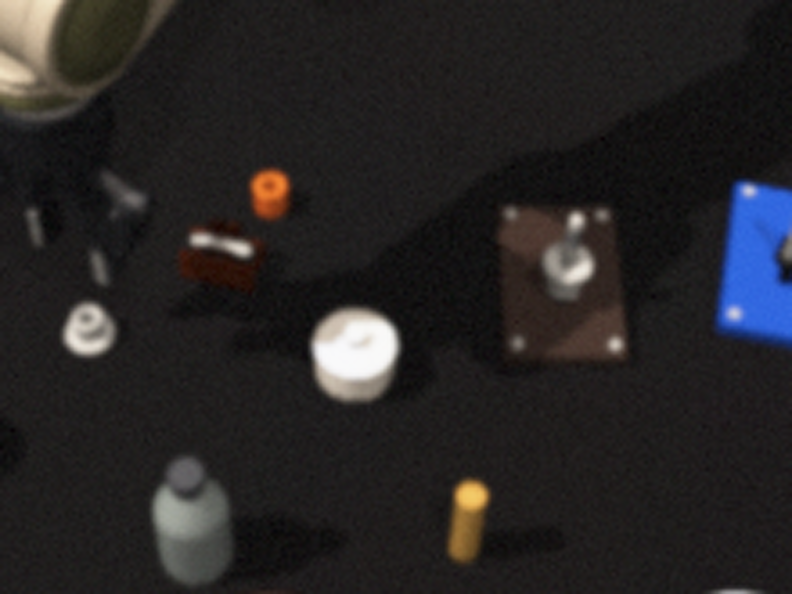

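View pics/sd21.png

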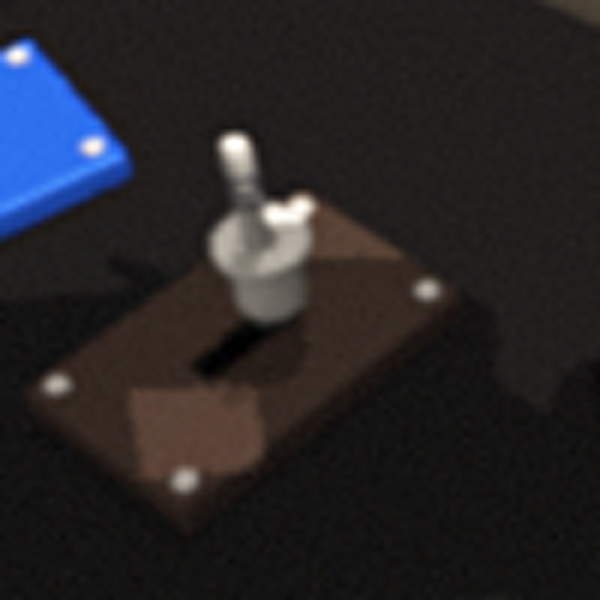

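>>> carry_out(targets=[[[0.45,-0.3,-4.3,-20,0,0,0],[0.45,-0.3,-4.3,-40,0,0,0],[0.45,-0.3,-4.3,-50,0,0,0],[0.45,-0.3,-4.3,-55,0,0,0],[0.45,-0.3,-4.3,-55,0,0,0],[0.45,-0.3,-4.3,-55,0,0,0]]])

```text
time_s: 23.67
position: [0.6159, -0.1975, 0.0608]
tool_rot: [[0.898, 0.001, 0.44], [-0.44, -0.0, 0.898], [0.001, -1.0, 0.0]]
ft_force: [-0.6, -0.2, -0.3]
grip_width: 0.0468
```

Run:
```python
from h import *
o=env.observe();p=o['position'];print(o['time_s'],p,o['grip_width'],o['ft_force'])
d=save('wrist','w22.png',(220,160,400,300),4.4)
print((proj(d,[p[0],p[1],.023])-[220,160])*4.4,(proj(d,[p[0],p[1],.005])-[220,160])*4.4)
```

```text
23.6667 [ 0.61588951 -0.19749682  0.06083737] 0.046787981214520886 [-0.5756159  -0.20262061 -0.32408847]
[459.89646927 421.32251302] [459.34603461 355.30080024]
```

View pics/w22.png

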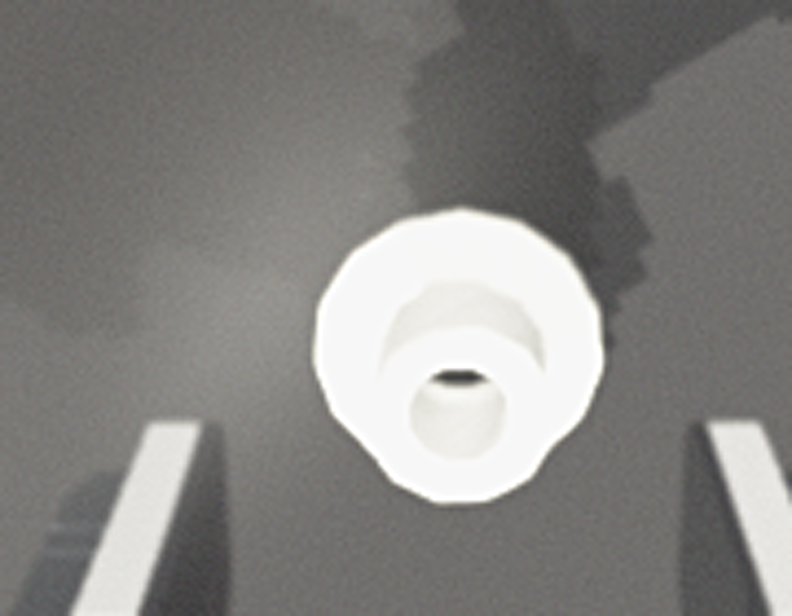

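>>> carry_out(targets=[[[0.45,0,0.2,-15,0,0,0],[0.45,0,0.2,-25,0,0,0],[0.45,0,0.2,-30,0,0,0],[0.45,0,0.2,-30,0,0,0],[0.8,0,0.2,-30,0,0,0],[1,0,0.2,-30,0,0,0],[1,0,0.2,-30,0,0,0],[1,0,0.2,-30,0,0,0],[1,0,0.2,-30,0,0,0],[1,0,0.2,-30,0,0,0],[1,0,0.2,-30,0,0,0]]])

```text
time_s: 24.63
position: [0.6159, -0.1976, 0.0309]
tool_rot: [[0.898, 0.001, 0.44], [-0.44, -0.001, 0.898], [0.002, -1.0, -0.0]]
ft_force: [-1.7, -0.2, 6.2]
grip_width: 0.0203
```

>>> carry_out(targets=[[[1,0,0,5,0,0,0],[1,0,0,12,0,0,0],[1,0,0,20,0,0,0],[1,0,0,20,0,0,0]]])

```text
time_s: 24.97
position: [0.6162, -0.1977, 0.052]
tool_rot: [[0.898, 0.003, 0.44], [-0.44, -0.001, 0.898], [0.003, -1.0, -0.0]]
ft_force: [0.3, -0.7, -0.7]
grip_width: 0.0198
```

Run:
```python
from h import *
o=env.observe();p=o['position'];print(o['time_s'],p,o['grip_width'],o['ft_force'])
d=save('wrist','w23.png',(230,200,410,330),4.4)
print((proj(d,[p[0],p[1],p[2]-.008])-[230,200])*4.4)
```

```text
24.9667 [ 0.61621785 -0.19769218  0.05202748] 0.01979438352730442 [ 0.27909301 -0.73749604 -0.68503821]
[417.07557446 388.19805772]
```

View pics/w23.png

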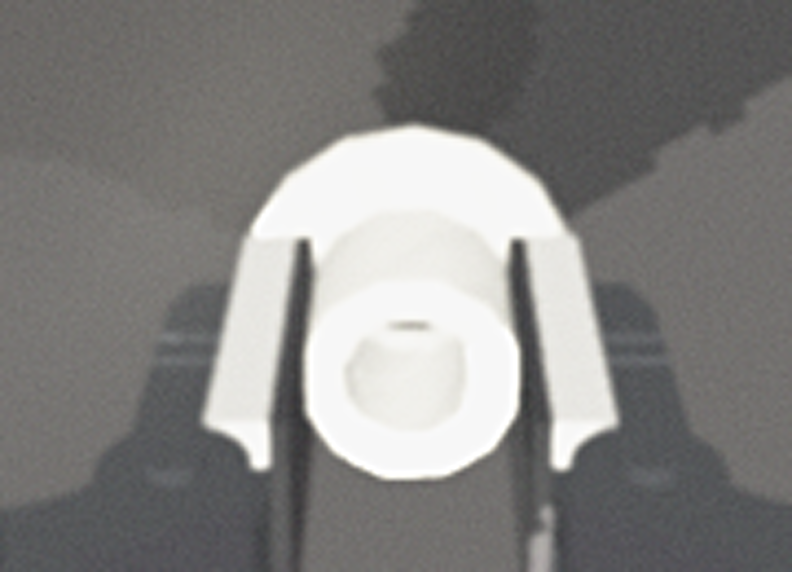

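>>> carry_out(targets=[[[1,0,10,38,0,0,0],[1,-2,30,70,0,0,0],[1,-8,60,95,0,0,0],[1,-17,97,100,0,0,0],[1,-26,134,100,0,0,0],[1,-35,171,100,0,0,0],[1,-45,208,100,0,0,0],[1,-55,245,100,0,0,0],[1,-65,282,100,0,0,0],[1,-74,315,95,0,0,0],[1,-80,339,92,0,0,0],[1,-80,339,92,0,0,0],[1,-80,339,92,0,0,0],[1,-80,339,92,0,0,0],[1,-80,339,92,0,0,0],[1,-80,339,92,0,0,0]]])

```text
time_s: 26.35
position: [0.5359, 0.1406, 0.1421]
tool_rot: [[0.897, 0.0, 0.442], [-0.442, -0.0, 0.897], [0.0, -1.0, -0.0]]
ft_force: [-0.5, -0.2, -0.3]
grip_width: 0.0198
```

Run:
```python
from h import *
o=env.observe();p=o['position'];print(o['time_s'],p,o['grip_width'],o['ft_force'])
d=save('wrist','w24.png',(230,180,410,330),4.4)
d=save('side','sd24.png',(200,90,290,190),6)
```

```text
26.35 [0.53588031 0.14060726 0.14205978] 0.019843317698553627 [-0.47860785 -0.24809219 -0.2820011 ]
```

View pics/w24.png

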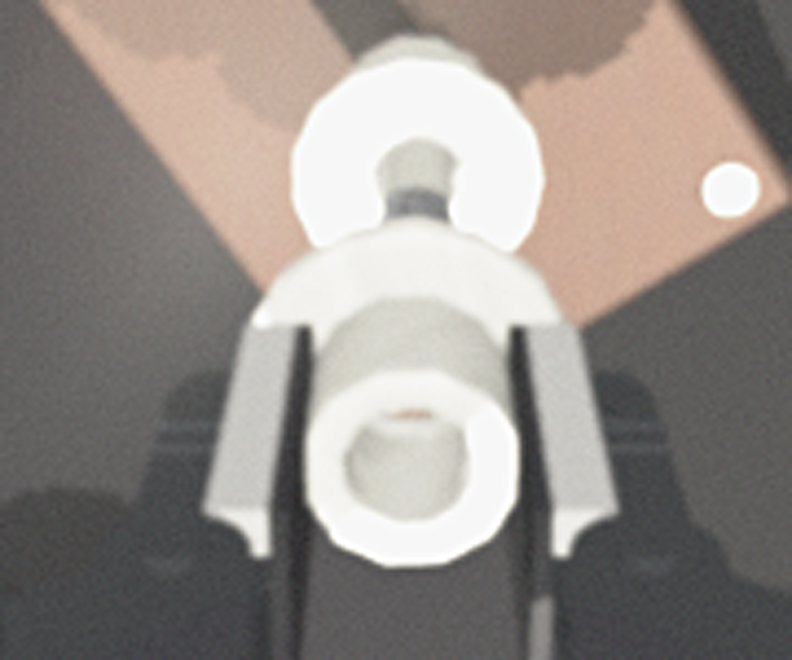

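View pics/sd24.png

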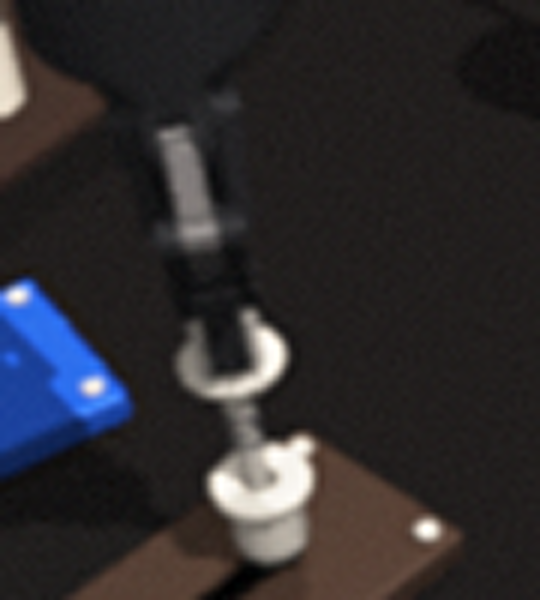

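>>> carry_out(targets=[[[1,0.2,0.3,-3,0,0,0],[1,0.2,0.3,-6,0,0,0],[1,0.2,0.3,-8,0,0,0],[1,0.2,0.3,-9,0,0,0],[1,0.2,0.3,-10,0,0,0],[1,0.2,0.3,-10,0,0,0]]])

```text
time_s: 26.95
position: [0.5356, 0.142, 0.1318]
tool_rot: [[0.898, -0.0, 0.44], [-0.44, -0.0, 0.898], [-0.0, -1.0, -0.0]]
ft_force: [-0.1, -0.3, -0.7]
grip_width: 0.0195
```

Run:
```python
from h import *
o=env.observe();p=o['position'];print(o['time_s'],p,o['grip_width'],o['ft_force'])
d=save('wrist','w25.png',(230,180,410,330),4.4)
```

```text
26.95 [0.53561708 0.14195019 0.13179097] 0.01953576763682584 [-0.06980089 -0.34615906 -0.65097073]
```

View pics/w25.png

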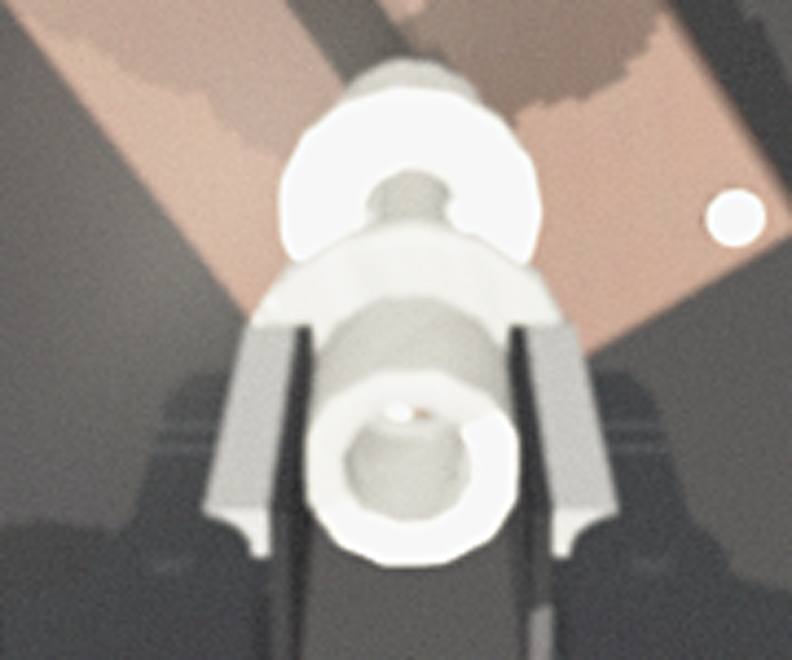

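>>> carry_out(targets=[[[1,0.3,-0.2,-1,0,0,0],[1,0.3,-0.2,-2,0,0,0],[1,0.3,-0.2,-3,0,0,0],[1,0.3,-0.2,-3,0,0,0]]])

```text
time_s: 27.33
position: [0.5359, 0.1417, 0.1288]
tool_rot: [[0.898, -0.0, 0.44], [-0.44, -0.0, 0.898], [-0.0, -1.0, -0.0]]
ft_force: [0.1, -0.8, -0.5]
grip_width: 0.0199
```

>>> carry_out(targets=[[[1,0,0,-1,0,0,0],[1,0,0,-2,0,0,0],[1,0,0,-3,0,0,0],[1,0,0,-3,0,0,0]]])

```text
time_s: 27.67
position: [0.5359, 0.1417, 0.1258]
tool_rot: [[0.898, -0.0, 0.44], [-0.44, -0.0, 0.898], [-0.0, -1.0, -0.0]]
ft_force: [-0.9, -0.6, -1.5]
grip_width: 0.0201
```

Run:
```python
from h import *
o=env.observe();p=o['position'];print(o['time_s'],p,o['grip_width'],o['ft_force'])
d=save('wrist','w26.png',(230,180,410,330),4.4)
```

```text
27.6667 [0.53590576 0.14172153 0.12579859] 0.0200553393459788 [-0.9472273  -0.64973674 -1.49578449]
```

View pics/w26.png

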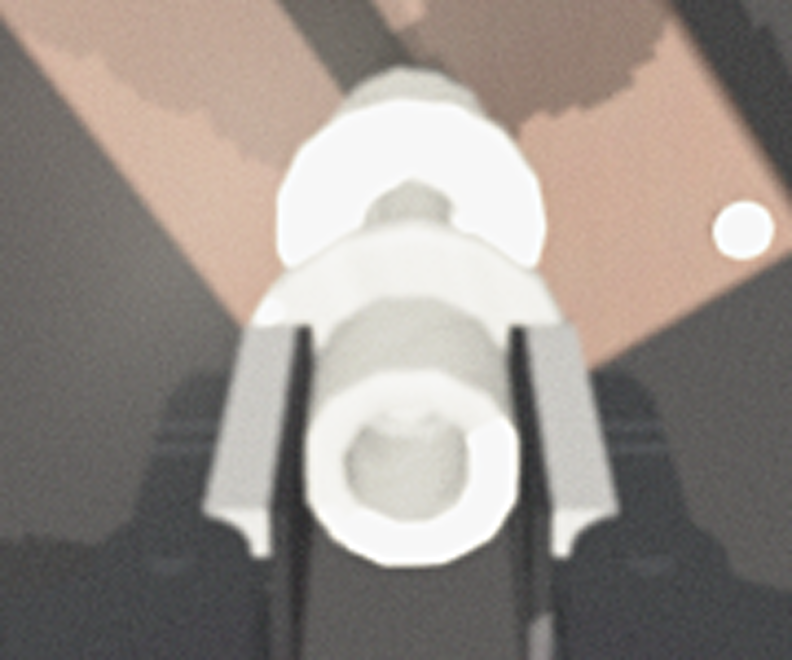

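>>> carry_out(targets=[[[1,0,0,-4,0,0,0],[1,0,0,-8,0,0,0],[1,0,0,-12,0,0,0],[1,0,0,-16,0,0,0],[1,0,0,-16,0,0,0]]])

```text
time_s: 28.13
position: [0.5356, 0.1417, 0.109]
tool_rot: [[0.898, -0.002, 0.44], [-0.44, -0.0, 0.898], [-0.002, -1.0, -0.001]]
ft_force: [1.1, 0.3, -0.8]
grip_width: 0.0195
```

>>> carry_out(targets=[[[1,0,0,-4,0,0,0],[1,0,0,-8,0,0,0],[1,0,0,-11,0,0,0],[1,0,0,-13,0,0,0],[1,0,0,-14,0,0,0],[1,0,0,-15,0,0,0],[1,0,0,-15,0,0,0]]])

```text
time_s: 28.72
position: [0.536, 0.1417, 0.0949]
tool_rot: [[0.898, -0.0, 0.44], [-0.44, -0.0, 0.898], [-0.0, -1.0, -0.0]]
ft_force: [0.7, -0.2, -1.2]
grip_width: 0.0197
```

>>> carry_out(targets=[[[1,0,0,-1,0,0,0],[1,0,0,-2,0,0,0],[1,0,0,-2,0,0,0]]])

```text
time_s: 28.97
position: [0.5359, 0.1417, 0.0929]
tool_rot: [[0.898, -0.0, 0.44], [-0.44, 0.0, 0.898], [-0.0, -1.0, -0.0]]
ft_force: [-0.8, 0.4, 0.2]
grip_width: 0.0197
```

>>> carry_out(targets=[[[1,0,0,-1,0,0,0],[1,0,0,-2,0,0,0],[1,0,0,-2,0,0,0]]])

```text
time_s: 29.22
position: [0.5359, 0.1417, 0.0908]
tool_rot: [[0.898, -0.0, 0.44], [-0.44, -0.0, 0.898], [-0.0, -1.0, -0.0]]
ft_force: [-0.1, -0.4, -0.8]
grip_width: 0.0199
```

>>> carry_out(targets=[[[1,0,0,-1,0,0,0],[1,0,0,-1,0,0,0]]])

```text
time_s: 29.38
position: [0.5359, 0.1417, 0.0899]
tool_rot: [[0.898, -0.0, 0.44], [-0.44, 0.0, 0.898], [-0.0, -1.0, -0.0]]
ft_force: [0.1, 0.2, -0.4]
grip_width: 0.02
```

>>> carry_out(targets=[[[1,0,0,-1,0,0,0],[1,0,0,-2,0,0,0],[1,0,0,-2,0,0,0]]])

```text
time_s: 29.63
position: [0.5359, 0.1417, 0.0878]
tool_rot: [[0.898, -0.0, 0.44], [-0.44, -0.0, 0.898], [-0.0, -1.0, -0.0]]
ft_force: [-0.5, 0.2, -1.4]
grip_width: 0.0197
```

>>> carry_out(targets=[[[1,0,0,-1,0,0,0],[1,0,0,-1,0,0,0]]])

```text
time_s: 29.8
position: [0.536, 0.1418, 0.0869]
tool_rot: [[0.898, -0.0, 0.44], [-0.44, 0.0, 0.898], [-0.0, -1.0, 0.0]]
ft_force: [0.5, -0.8, -0.9]
grip_width: 0.0199
```

>>> carry_out(targets=[[[1,0,0,-0.7,0,0,0],[1,0,0,-0.7,0,0,0]]])

```text
time_s: 29.97
position: [0.5361, 0.1417, 0.0865]
tool_rot: [[0.898, 0.0, 0.44], [-0.44, -0.0, 0.898], [0.0, -1.0, 0.0]]
ft_force: [1.0, -0.5, 1.7]
grip_width: 0.0198
```

>>> carry_out(targets=[[[1,0,0,-0.7,0,0,0],[1,0,0,-0.7,0,0,0]]])

```text
time_s: 30.13
position: [0.5362, 0.1417, 0.0859]
tool_rot: [[0.898, 0.001, 0.44], [-0.44, 0.0, 0.898], [0.001, -1.0, 0.0]]
ft_force: [0.3, -0.0, 4.0]
grip_width: 0.0192
```

>>> carry_out(targets=[[[1,0,0,-0.7,0,0,0],[1,0,0,-0.7,0,0,0]]])

```text
time_s: 30.3
position: [0.5362, 0.1417, 0.0854]
tool_rot: [[0.898, 0.001, 0.44], [-0.44, -0.0, 0.898], [0.001, -1.0, 0.0]]
ft_force: [-1.2, 0.2, 6.4]
grip_width: 0.0199
```

>>> carry_out(targets=[[[1,0,0,-0.7,0,0,0],[1,0,0,-0.7,0,0,0]]])

```text
time_s: 30.47
position: [0.5364, 0.1417, 0.0849]
tool_rot: [[0.898, 0.001, 0.44], [-0.44, -0.0, 0.898], [0.001, -1.0, 0.001]]
ft_force: [-2.0, -0.8, 8.3]
grip_width: 0.0198
```

>>> carry_out(targets=[[[1,0,0,-0.7,0,0,0],[1,0,0,-0.7,0,0,0]]])

```text
time_s: 30.63
position: [0.5365, 0.1417, 0.0844]
tool_rot: [[0.898, 0.002, 0.44], [-0.44, -0.0, 0.898], [0.002, -1.0, 0.001]]
ft_force: [-0.7, -0.0, 9.8]
grip_width: 0.02
```

>>> carry_out(targets=[[[1,0,0,-0.5,0,0,0],[1,0,0,-0.5,0,0,0],[1,0,0,-0.5,0,0,0]]])

```text
time_s: 30.88
position: [0.5365, 0.1417, 0.0842]
tool_rot: [[0.898, 0.002, 0.44], [-0.44, -0.0, 0.898], [0.002, -1.0, 0.001]]
ft_force: [-2.3, -0.3, 11.1]
grip_width: 0.0197
```

>>> carry_out(targets=[[[1,0,0,1.5,0,0,0],[0.7,0,0,1.5,0,0,0],[0.5,0,0,1.5,0,0,0],[0.5,0,0,1.5,0,0,0],[0.5,0,0,5,0,0,0],[0.5,0,0,15,0,0,0],[0.5,0,0,40,0,0,0],[0.5,0,0,75,0,0,0],[0.5,-20,-20,90,0,0,0],[0.5,-40,-60,90,0,0,0],[0.5,-60,-100,90,0,0,0],[0.5,-60,-130,90,0,0,0],[0.5,-60,-130,90,0,0,0],[0.5,-60,-130,90,0,0,0]]])

```text
time_s: 32.05
position: [0.476, 0.0103, 0.1739]
tool_rot: [[0.896, 0.001, 0.443], [-0.443, -0.0, 0.896], [0.001, -1.0, 0.0]]
ft_force: [0.6, 0.6, -0.1]
grip_width: 0.0428
```

Run:
```python
from h import *
o=env.observe();p=o['position'];print(o['time_s'],p,o['grip_width'],o['ft_force'])
d=save('wrist','w27.png');save('side','sd27.png',(190,110,290,200),7)
a=save('scene','sc27.png',(230,110,450,275),3.6)
```

```text
32.05 [0.47601884 0.01032155 0.17389992] 0.042808394622690205 [ 0.60369817  0.55819143 -0.1220902 ]
```

View pics/sd27.png

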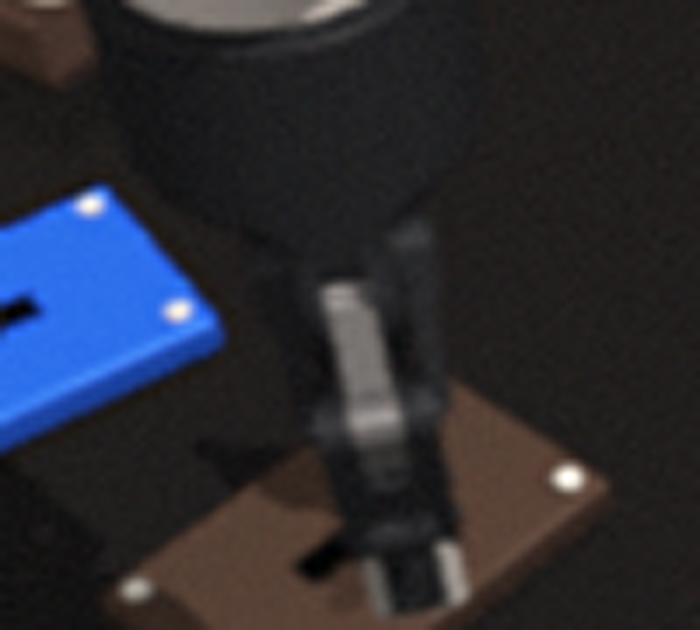

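View pics/sc27.png

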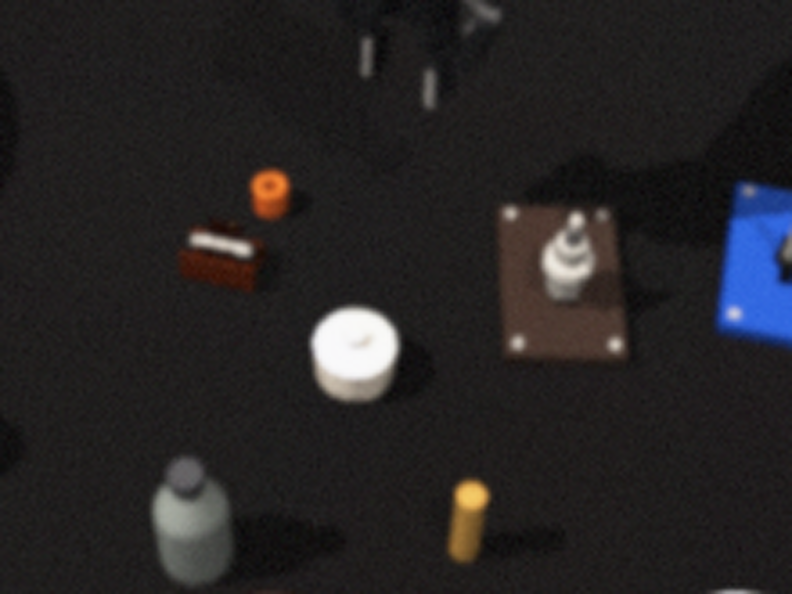

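View pics/w27.png

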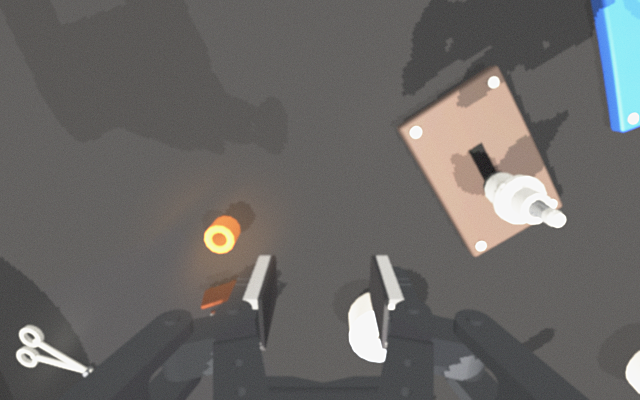

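>>> carry_out(targets=[[[0.5,0,-35,10,0,0,0],[0.5,0,-70,20,0,0,0],[0.5,0,-105,30,0,0,0],[0.5,0,-120,30,0,0,0],[0.5,0,-120,30,0,0,0],[0.5,0,-120,30,0,0,0]]])

```text
time_s: 32.7
position: [0.4761, -0.1076, 0.2028]
tool_rot: [[0.898, -0.0, 0.44], [-0.44, 0.001, 0.898], [-0.001, -1.0, 0.0]]
ft_force: [-0.0, 0.0, -1.1]
grip_width: 0.0425
```

Run:
```python
from h import *
d=save('side','sd28.png',(200,130,290,220),7)
# predicted vs seen: vertical axis at (.5362,.1425) heights (h=0)
for z in (.1,.077,.0535,.048,.023,.015): print(z,(proj(d,[.5365,.1420,z])-[200,130])*7)
print(env.observe()['time_s'])
```

```text
0.1 [270.25424913 169.27711589]
0.077 [283.53233818 225.49469211]
0.0535 [296.49863485 280.37747124]
0.048 [299.44994349 292.86752258]
0.023 [312.48627305 348.0287757 ]
0.015 [316.53138668 365.14208122]
32.75
```

View pics/sd28.png

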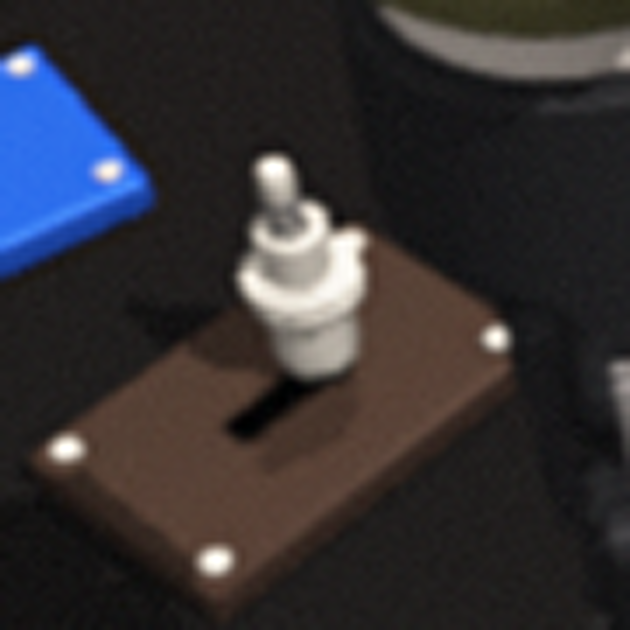

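```bash
python3 -c "
from rig import env
print(env.close_job())"
```

```text
the job is handed in; nothing more can be done
None
```

I threaded the spacer, then the washer, then the flanged bushing (flange down) onto the post of the dark tier, letting go of each on the post before fetching the next. I handed the job in at about 33 s, with the arm well clear of the stack; it reports no verdict.

**Collar:** the gripped spacer slid it down about 20 mm at a steady reading of about 5 N. It then met a firm stop and the force rose to 12.6 N, the highest I read. The rise was roughly 5 N per mm, which fits rubber on the shoulder.

**Stack:** the washer and bushing touched down within about 1 mm of the expected heights. A last push through the bushing rose steadily to 11 N with no further sliding.

**Final side view:** the stack stands with no gap that I can see. The post shows about 23–24 mm above the bushing, against 23 mm for a stack fully home. The pot, clip, lipstick and scent bottle showed no movement in the last scene view. I did not check the cream jar and curler against their starting positions.

**What disagreed:**
- The gripper's opening read about 2–3.5 mm less than each part's diameter.
- The side camera put the held washer about 3.5 mm off from the wrist camera. I trusted the wrist camera and touch, and it threaded with no contact force.
- My first height for the post tip was about 104 mm above the work surface. The height at which the collar stopped implies about 100–101 mm.

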